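# Sort new handles on the rasp's tang and stand the good ones in the tool rail

### The job

Find out which of the new wooden handles on the ledge fit the rasp that is clamped tang-up in the vice: a good one slides down the tang until its foot sits on the rasp's shoulder, a narrow one jams part of the way. Stand every good handle upright on its foot in a free notch of the tool rail, wholly inside the notch and one to a notch, and put every narrow one in the enamel tray; leave the slicker standing in its notch and the other things where they are.

Things in the scene. Friction and masses are not known exactly. Their poses are not given: they have to be found in the camera images.
- handle_a: new turned wooden handle on a brass ferrule, 104 high; origin centre of its flat foot, z along it to the rounded top. Up to 36 wide below 60 above the foot, 33 wide from 66 to 90 (grip there), about 80 g. A hole 55 deep goes up from the foot's middle, 12.5 or 7.8 wide: all six look alike from outside, only the tang tells. Stands loose, topples if bumped. None if absent
- handle_b: new turned wooden handle on a brass ferrule, 104 high; origin centre of its flat foot, z along it to the rounded top. Up to 36 wide below 60 above the foot, 33 wide from 66 to 90 (grip there), about 80 g. A hole 55 deep goes up from the foot's middle, 12.5 or 7.8 wide: all six look alike from outside, only the tang tells. Stands loose, topples if bumped. None if absent
- handle_c: new turned wooden handle on a brass ferrule, 104 high; origin centre of its flat foot, z along it to the rounded top. Up to 36 wide below 60 above the foot, 33 wide from 66 to 90 (grip there), about 80 g. A hole 55 deep goes up from the foot's middle, 12.5 or 7.8 wide: all six look alike from outside, only the tang tells. Stands loose, topples if bumped. None if absent
- handle_d: new turned wooden handle on a brass ferrule, 104 high; origin centre of its flat foot, z along it to the rounded top. Up to 36 wide below 60 above the foot, 33 wide from 66 to 90 (grip there), about 80 g. A hole 55 deep goes up from the foot's middle, 12.5 or 7.8 wide: all six look alike from outside, only the tang tells. Stands loose, topples if bumped. None if absent
- handle_e: new turned wooden handle on a brass ferrule, 104 high; origin centre of its flat foot, z along it to the rounded top. Up to 36 wide below 60 above the foot, 33 wide from 66 to 90 (grip there), about 80 g. A hole 55 deep goes up from the foot's middle, 12.5 or 7.8 wide: all six look alike from outside, only the tang tells. Stands loose, topples if bumped. None if absent
- handle_f: new turned wooden handle on a brass ferrule, 104 high; origin centre of its flat foot, z along it to the rounded top. Up to 36 wide below 60 above the foot, 33 wide from 66 to 90 (grip there), about 80 g. A hole 55 deep goes up from the foot's middle, 12.5 or 7.8 wide: all six look alike from outside, only the tang tells. Stands loose, topples if bumped. None if absent
- vice: small blue bench vice fixed to the ledge, base 86 (x) by 106 (y), jaws 70 wide and 72 high; origin on the ledge straight below the tang, z up. A short rasp is clamped upright in it, tang up
- shoulder (a point): centre of the rasp's shoulder, 95 above the ledge, where the blade (28 by 9) ends and the tang begins; a handle that fits comes down until its foot rests here
- tang_tip (a point): tip of the rasp's tang, 42 above the shoulder on the same vertical axis; the tang is 6 thick for its top 20 and 10 thick for the 22 below. A narrow-bored handle jams on the step 22 above the shoulder, or on the tip
- rack: fixed wooden tool rail, 334 long (its y), 74 deep (its x), front to its -x; origin centre of underside. Base board 12 thick; above it, 42 to 57 over the ledge, a rail with 5 notches 62 apart (y = -124 to 124), each 42 wide, open above, below and in front, shut 23 behind its middle, reaching 32 in front of it. Nothing is higher than the rail but tools in it. The notch at y = -124 holds the slicker
- notch1 (a point): middle of free notch 1 of the tool rail, at the height of the base board's top, on which a handle stands; axes as the rack's
- notch2 (a point): middle of free notch 2 of the tool rail, at the height of the base board's top, on which a handle stands; axes as the rack's
- notch3 (a point): middle of free notch 3 of the tool rail, at the height of the base board's top, on which a handle stands; axes as the rack's
- notch4 (a point): middle of free notch 4 of the tool rail, at the height of the base board's top, on which a handle stands; axes as the rack's
- tray: loose chipped white enamel tray with a blue rim, 160 (its x) by 230 (its y), 30 high, walls and floor 5 thick, 0.7 kg; origin centre of its underside, z up. It may get knocked aside
- slicker: old dark wooden edge slicker, 30 wide, 115 high, standing loose in the rail's notch at y = -124; not to be disturbed; origin centre of its foot
- nippers: steel end nippers with red grips, lying, 180 long (x), 60 wide, 17 high; bystander; origin on the ledge under its middle
- heel: black plastic heel, 58 by 54, 47 high; bystander; origin centre of its underside
- stretcher_knob: light wooden shoe-stretcher knob, 48 wide, 46 high; bystander; origin centre of its underside
- stud_bowl: enamel bowl of brass studs, 116 wide, 43 high; bystander; origin centre of its underside
- polish_tin: flat red polish tin, 80 wide, 26 high; bystander; origin centre of its underside
There are look-alikes about, which are no part of the job. What is shaped like the handle_e but purple is not meant. Leave any pink look-alike of the handle_f alone.

How it is judged:
At the end, for the whole second after the job is handed in: Each wide-bored handle (its _c0, the bore wall, lies farther out) stands in a free notch: foot within 14 mm of the notch's middle and 5 mm of the base board's top, tilt under 0.12 rad. Each narrow one has its foot within the tray's walls, under 60 mm up. All at rest (linear speed of each of handle_a, handle_b, handle_c, handle_d, handle_e, handle_f below 0.02 m/s and ((x of handle_a_c0 in the frame of handle_a above 0.0111 m and (horizontal distance between handle_a and notch1 below 0.014 m or horizontal distance between handle_a and notch2 below 0.014 m or horizontal distance between handle_a and notch3 below 0.014 m or horizontal distance between handle_a and notch4 below 0.014 m) and angle between handle_a's own z axis and vertical below 0.12 rad and z of handle_a in the frame of notch1 between -0.005 and 0.005 m) or (x of handle_a_c0 in the frame of handle_a below 0.0111 m and x of handle_a in the frame of tray between -0.077 and 0.077 m and y of handle_a in the frame of tray between -0.112 and 0.112 m and z of handle_a in the frame of tray between 0 and 0.06 m)) and ((x of handle_b_c0 in the frame of handle_b above 0.0111 m and (horizontal distance between handle_b and notch1 below 0.014 m or horizontal distance between handle_b and notch2 below 0.014 m or horizontal distance between handle_b and notch3 below 0.014 m or horizontal distance between handle_b and notch4 below 0.014 m) and angle between handle_b's own z axis and vertical below 0.12 rad and z of handle_b in the frame of notch1 between -0.005 and 0.005 m) or (x of handle_b_c0 in the frame of handle_b below 0.0111 m and x of handle_b in the frame of tray between -0.077 and 0.077 m and y of handle_b in the frame of tray between -0.112 and 0.112 m and z of handle_b in the frame of tray between 0 and 0.06 m)) and ((x of handle_c_c0 in the frame of handle_c above 0.0111 m and (horizontal distance between handle_c and notch1 below 0.014 m or horizontal distance between handle_c and notch2 below 0.014 m or horizontal distance between handle_c and notch3 below 0.014 m or horizontal distance between handle_c and notch4 below 0.014 m) and angle between handle_c's own z axis and vertical below 0.12 rad and z of handle_c in the frame of notch1 between -0.005 and 0.005 m) or (x of handle_c_c0 in the frame of handle_c below 0.0111 m and x of handle_c in the frame of tray between -0.077 and 0.077 m and y of handle_c in the frame of tray between -0.112 and 0.112 m and z of handle_c in the frame of tray between 0 and 0.06 m)) and ((x of handle_d_c0 in the frame of handle_d above 0.0111 m and (horizontal distance between handle_d and notch1 below 0.014 m or horizontal distance between handle_d and notch2 below 0.014 m or horizontal distance between handle_d and notch3 below 0.014 m or horizontal distance between handle_d and notch4 below 0.014 m) and angle between handle_d's own z axis and vertical below 0.12 rad and z of handle_d in the frame of notch1 between -0.005 and 0.005 m) or (x of handle_d_c0 in the frame of handle_d below 0.0111 m and x of handle_d in the frame of tray between -0.077 and 0.077 m and y of handle_d in the frame of tray between -0.112 and 0.112 m and z of handle_d in the frame of tray between 0 and 0.06 m)) and ((x of handle_e_c0 in the frame of handle_e above 0.0111 m and (horizontal distance between handle_e and notch1 below 0.014 m or horizontal distance between handle_e and notch2 below 0.014 m or horizontal distance between handle_e and notch3 below 0.014 m or horizontal distance between handle_e and notch4 below 0.014 m) and angle between handle_e's own z axis and vertical below 0.12 rad and z of handle_e in the frame of notch1 between -0.005 and 0.005 m) or (x of handle_e_c0 in the frame of handle_e below 0.0111 m and x of handle_e in the frame of tray between -0.077 and 0.077 m and y of handle_e in the frame of tray between -0.112 and 0.112 m and z of handle_e in the frame of tray between 0 and 0.06 m)) and ((x of handle_f_c0 in the frame of handle_f above 0.0111 m and (horizontal distance between handle_f and notch1 below 0.014 m or horizontal distance between handle_f and notch2 below 0.014 m or horizontal distance between handle_f and notch3 below 0.014 m or horizontal distance between handle_f and notch4 below 0.014 m) and angle between handle_f's own z axis and vertical below 0.12 rad and z of handle_f in the frame of notch1 between -0.005 and 0.005 m) or (x of handle_f_c0 in the frame of handle_f below 0.0111 m and x of handle_f in the frame of tray between -0.077 and 0.077 m and y of handle_f in the frame of tray between -0.112 and 0.112 m and z of handle_f in the frame of tray between 0 and 0.06 m))); the robot touches nothing.
It fails at once if a bystander is moved more than 4 cm (distance of any of nippers, heel, stretcher_knob, stud_bowl, polish_tin from where it was at the start of the episode above 0.04 m).
It fails at once if the slicker is tipped or taken out of its notch (distance of slicker from where it was at the start of the episode above 0.03 m or angle between slicker's own z axis and vertical above 0.5 rad).
Of handle_a, handle_b, handle_c, handle_d, handle_e, handle_f only 4 to 6 are there at a start; the rules pass over those that are not, and their reading is None.
At some moment in a run one of tray may be knocked a few centimetres aside while the robot is not near it.
It also fails if it takes over 210 s, if anything falls off the work surface, if the arm or the gripper's body presses on something with over 40 N, if the wrist force passes 120 N, or if a joint passes its speed limit or range.

### The arm

A 7-joint arm with a two-finger parallel gripper is mounted at the origin on the work surface. World frame = base frame: x ahead of the robot, y to its left, z up, the work surface at z = 0. Lengths are in m, angles in rad, forces in N, time in s.
With the tool pointing down it reaches from about 0.4 to 0.85 m from the base axis. Payload 4.5 kg.
Tool frame: the origin (TCP) lies at the very end of the fingers, on their centre line; the grasp point (between the pads) lies 19 mm behind it; z points along the fingers, y is the line along which they close (so a half turn about z gives the same grasp; the last joint's range is limited). The gripper opens to 88 mm and grips with 3 to 60 N. Pads are 18 mm wide; open, the fingers measure 123 mm over their backs; the gripper's body (75 mm by 187 mm) begins 45 mm behind the grasp point.
Start: joints at [-1.141, 0.689, -0.195, 1.565, 0.157, 0.902, -0.215], TCP at [0.241, 0.577, 0.202] pointing down, gripper open.
Joint ranges: [-3.01, 3.01], [-0.46, 2.08], [-1.47, 1.51], [0.13, 2.56], [-1, 4.14], [0.04, 2.09], [-2.66, 2.66]. Speed limits (rad/s): [2.57, 2.57, 3.14, 3.14, 3.14, 3.14, 3.14].

### API

Orientations are given as a unit quaternion [x, y, z, w].
In Python, from plant import r gives the robot as it stands. The module is installed in compiled form; this text tells all that it offers.
- The arm moves only by the tool step_arm, never from a script. Its argument "increments" is a list of rows, each a list of 2 entries, a list of its own where there are three numbers: the shift along the world's x, y, z in cm, then the turn, a rotation vector about the world's x, y, z in degrees. A call has exactly 10 rows; each row shifts and turns the commanded pose from where the row before left it; what a row does not reach is not made up. A row lasts 1/10 s, in which the tool goes at most 50 mm and 8.59 degrees, less where a joint would pass 70% of its speed; a pose out of reach is approached as far as the arm can. A call is refused whole if a number of a shift passes 5 or a number of a turn 8.59, either way. A call with a gripper value outside its range is refused whole. "fingers" is the opening, from 0 (shut) to 1 (fully open), set as the call begins (left out, the last holds). The fingers move at their own pace and stop on an object; "grip_force" is the grip in N (left out, the last holds). Time passes only in rows, so rows that do not move let the fingers close, or fill a call up. It gives the time, the measured TCP pose, the force, the opening and the grip force at its end, in the units of the state.
- r.get_state(): the state, without advancing time (a new reading comes with each control period).
- r.snapshot(name): name is "scene" or "top" or "wrist"; returns (picture, depth): 480x640x3 uint8, red, green, blue; 480x640 float32, m along the optical axis (not along the pixel's ray), 0 where there is no reading.
- r.calibration(name): a dict with "fov_y" (degrees; the focal length in pixels is half the picture's height over the tangent of half this angle, whatever the lens; pixels are square), "cx", "cy" (the principal point, pixels), "k1" (the pictures are not rectified: a ray, as slopes to the right and down, at radius r is drawn at 1 + k1 r^2 times it, then the intrinsics apply), "R" (3x3) and "t" (3): a world point X has camera coordinates R X + t. Camera axes: x right, y down, z forward; pixel columns grow to the right and rows downward; lengths in m; the calibration is good to about 2 mm. A picture is of the moment at which its call begins: read the wrist's pose just before it. calibration takes no time and is no camera call; for the wrist camera it gives the pose at the moment of the call.
- r.finish_job(): hands the job in; it is judged then, once.
The state is a dict: "clock": time; "q": joint angles; "qd": joint speeds; "joint_torque": joint torques, N m; "tool_pos": TCP position; "eef_rot": TCP orientation; "contact_force": force on the tool from outside, world axes, zero at the start; "moment": the same for the moment, N m; "opening": opening from 0.0 (shut) to 1.0 (fully open); "finger_force": force on a finger pad.
Only numpy, scipy, OpenCV 4.12 (cv2) and the standard library are available. Lean on these libraries where they do the work, as an engineer would, in place of code of your own. Each camera call takes 0.05 s, during which the arm holds its last target. There are 200 camera calls.

## Working session

There is one attempt and no reset: what is moved stays moved. The work goes in short steps, Python scripts to look and compute and a tool call to move; the robot and the scene stay as the last step left them, time stands still between calls to the robot, and variables do not carry over. Pictures are saved under pics/ and viewed, at most 14 in all, crops included, and the job is handed in when it is done.

Besides the shell and the picture viewer there is one more tool, called after "Call:" in YAML: its name, and indented under it one key for each argument. step_arm: Moves the arm, as the interface text tells. Its arguments: {"type":"object","properties":{"increments":{"type":"array","items":{"type":"array"}},"fingers":{"type":"number"},"grip_force":{"type":"number"}},"required":["increments"]}

```bash
mkdir -p pics; cat > h.py <<'E'
import numpy as np, cv2
from plant import r
def f(c): return 240/np.tan(np.radians(c['fov_y'])/2)
def world(c,u,v,z=None,d=None):
    F=f(c); p=np.array([(u-c['cx'])/F,(v-c['cy'])/F]); q=p.copy()
    for _ in range(20): q=p/(1+c['k1']*(q@q))
    ray=np.array([q[0],q[1],1.]); R=np.array(c['R']);t=np.array(c['t']); C=-R.T@t; D=R.T@ray
    s=d if d is not None else (z-C[2])/D[2]
    return C+s*D
def cloud(c,dep):
    F=f(c); v,u=np.mgrid[0:480,0:640]
    p=np.dstack([(u-c['cx'])/F,(v-c['cy'])/F]); q=p.copy()
    for _ in range(20): q=p/(1+c['k1']*(q**2).sum(2,keepdims=True))
    P=np.dstack([q,np.ones(u.shape)])*dep[...,None]
    return (P-np.array(c['t']))@np.array(c['R'])
def snap(n,save=None):
    c=r.calibration(n); p,d=r.snapshot(n)
    if save: cv2.imwrite('pics/'+save,p[...,::-1])
    return c,p,d
E
python3 - <<'E'
from h import *
for n in ('scene','top'):
    c,p,d=snap(n,n+'0.png'); print(n,c); np.savez(n+'0.npz',p=p,d=d)
s=r.get_state(); print(s)
E
```

```text
scene {'fov_y': 55.5408618760673, 'cx': 317.2602078711433, 'cy': 241.23959588674126, 'k1': -0.11877096292950443, 'R': array([[-0.90037752,  0.43495838, -0.01146889],
       [ 0.25916372,  0.51493147, -0.81711673],
       [-0.34950607, -0.73868585, -0.57635815]]), 't': array([ 0.52213098, -0.07609825,  1.11601422])}
top {'fov_y': 47.07223874763489, 'cx': 321.52809147943924, 'cy': 222.56254244341622, 'k1': 0.04434974452111486, 'R': array([[-5.58536643e-04, -9.99981418e-01, -6.07053925e-03],
       [-9.97376261e-01,  9.96506196e-04, -7.23850833e-02],
       [ 7.23897876e-02,  6.01418202e-03, -9.97358285e-01]]), 't': array([-0.00749945,  0.56604663,  1.07285979])}
{'clock': 0.1, 'q': array([-1.14121091,  0.68988696, -0.19451059,  1.56623118,  0.15729605,
        0.90249827, -0.21514691]), 'qd': array([ 0.00041348, -0.0016339 ,  0.00047498, -0.00480945,  0.0023812 ,
        0.00124185,  0.00150133]), 'joint_torque': array([-2.70804645e-03, -5.28495383e+01, -1.27129264e+00, -1.53837419e+01,
       -5.25332254e-02,  1.92181105e-03,  3.43364820e-05]), 'tool_pos': array([0.24076606, 0.57608824, 0.20100061]), 'eef_rot': array([ 1.96594454e-01,  9.80484550e-01, -8.10984017e-04, -9.97759501e-05]), 'contact_force': array([-0.49859312, -0.17827933,  0.10592881]), 'moment': array([ 0.01190624, -0.00348747, -0.00828218]), 'finger_force': 0.0, 'opening': 0.9998927557831756}
```

View pics/scene0.png

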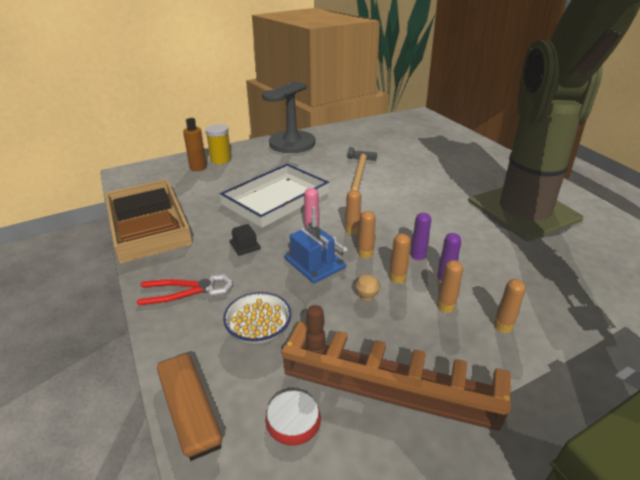

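View pics/top0.png

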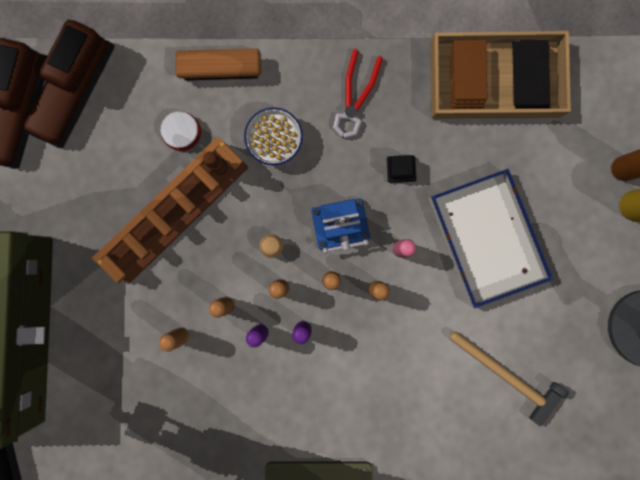

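The scene shows five orange handles (top-view tops near (173,340), (221,307), (278,289), (332,281), (380,291)), two purple and one pink look-alike. The vice is at (340,225), the tray at (492,238) and the rail runs from (112,262) to (230,160) with the slicker at its upper right end.

```bash
cat > m1.py <<'E'
from h import *
D=np.load('top0.npz'); p,d=D['p'],D['d']; c=r.calibration('top'); P=cloud(c,d)
hsv=cv2.cvtColor(p,cv2.COLOR_RGB2HSV)
print('table z',np.median(P[380:400,150:250,2]))
def comps(m,minA=15):
    n,l,s,ce=cv2.connectedComponentsWithStats(m.astype(np.uint8))
    return [(l==i) for i in range(1,n) if s[i,4]>=minA]
print('tall things')
for m in comps((P[...,2]>0.075)&(d>0)):
    q=P[m]; v,u=np.nonzero(m); k=np.median(hsv[m],0)
    top=q[q[:,2]>q[:,2].max()-0.02]
    print((int(u.mean()),int(v.mean())),m.sum(),'c',((top[:,:2].min(0)+top[:,:2].max(0))/2).round(4),'zmax',q[:,2].max().round(4),'hsv',k)
print('others')
for nm,(u0,u1,v0,v1),z0,z1 in [('tray',(425,560,160,315),.02,.05),('rack',(85,255,130,290),.045,.07)]:
    m=np.zeros(d.shape,bool); m[v0:v1,u0:u1]=1; m&=(P[...,2]>z0)&(P[...,2]<z1)
    rect=cv2.minAreaRect(P[m][:,:2].astype(np.float32)*1000); print(nm,rect,cv2.boxPoints(rect).round(1).tolist())
for u,v in [(173,340),(270,245),(403,168),(345,118),(273,136)]: print(u,v,P[v,u].round(3))
E
python3 m1.py
python3 - <<'E'
from h import *
D=np.load('top0.npz'); p=D['p']
a=cv2.resize(p[130:300,80:260],None,fx=3,fy=3,interpolation=cv2.INTER_CUBIC)
b=cv2.resize(p[195:265,295:380],None,fx=3,fy=3)
o=np.zeros((a.shape[0],a.shape[1]+b.shape[1],3),np.uint8); o[:,:a.shape[1]]=a; o[:b.shape[0],a.shape[1]:]=b
cv2.imwrite('pics/crop.png',o[...,::-1])
E
```

```text
table z 0.0003258075818706157
tall things
(66, 52) 2098 c [0.8873 0.4761] zmax 0.0899 hsv [  8.  115.   31.5]
(9, 67) 1241 c [0.8493 0.577 ] zmax 0.0894 hsv [  8. 137.  32.]
(635, 161) 164 c [ 0.6757 -0.5885] zmax 0.1026 hsv [ 13. 203.  73.]
(211, 159) 230 c [0.6759 0.1946] zmax 0.1287 hsv [ 10.  164.   57.5]
(341, 220) 99 c [ 0.5637 -0.0455] zmax 0.1386 hsv [130.  10.  85.]
(15, 331) 6506 c [0.361  0.5353] zmax 0.1581 hsv [ 31. 113.  24.]
(406, 247) 260 c [ 0.5146 -0.1653] zmax 0.109 hsv [171.  119.  171.5]
(331, 280) 248 c [ 0.454  -0.0266] zmax 0.1108 hsv [ 14. 151. 135.]
(277, 289) 254 c [0.4377 0.0732] zmax 0.1077 hsv [ 14. 152. 132.]
(379, 290) 260 c [ 0.4357 -0.1156] zmax 0.1076 hsv [ 14. 153. 134.]
(218, 307) 273 c [0.4052 0.1817] zmax 0.1089 hsv [ 14. 152. 126.]
(300, 333) 268 c [0.3564 0.03  ] zmax 0.1079 hsv [139.  166.  104.5]
(254, 337) 273 c [0.3511 0.1139] zmax 0.1085 hsv [139. 166. 103.]
(168, 341) 297 c [0.3432 0.2707] zmax 0.1074 hsv [ 14. 152. 123.]
others
tray ((535.69775390625, -338.1812438964844), (233.36170959472656, 165.6630859375), 20.123979568481445) [[397.6000061035156, -300.6000061035156], [454.6000061035156, -456.1000061035156], [673.7999877929688, -375.79998779296875], [616.7999877929688, -220.3000030517578]]
rack ((598.2459106445312, 277.694580078125), (74.31391143798828, 358.2723083496094), 43.92694854736328) [[447.20001220703125, 380.8999938964844], [695.7999877929688, 122.9000015258789], [749.2999877929688, 174.5], [500.70001220703125, 432.5]]
173 340 [0.348 0.259 0.103]
270 245 [0.521 0.091 0.047]
403 168 [ 0.671 -0.167  0.045]
345 118 [ 0.779 -0.056  0.009]
273 136 [0.738 0.088 0.03 ]
```

View pics/crop.png

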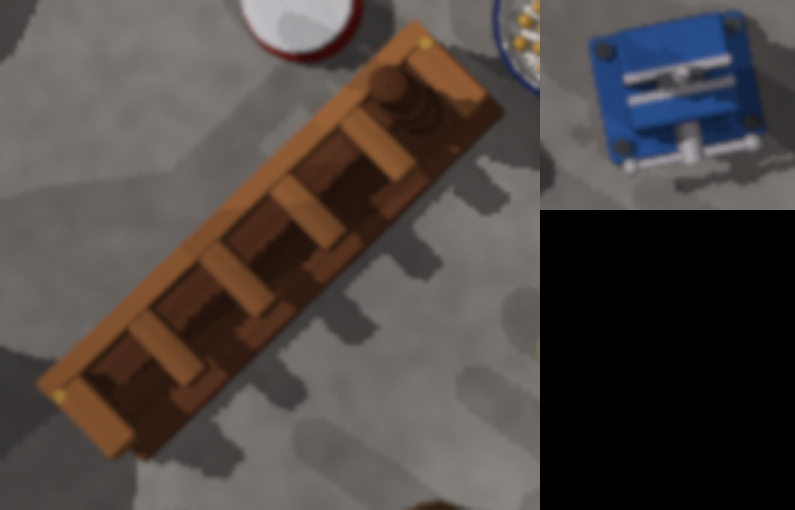

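Crop shows the rail's open front facing the robot (−x,−y side), slicker in the notch nearest the studs, four free notches to its lower left, and the vice with the tang upright at its middle. I'll move above the rail and look with the wrist camera.

Call:
step_arm:
  increments:
    - [[1.5, -1.6, 1], [0, 0, -2.3]]
    - [[1.5, -1.6, 1], [0, 0, -2.3]]
    - [[1.5, -1.6, 1], [0, 0, -2.3]]
    - [[1.5, -1.6, 1], [0, 0, -2.3]]
    - [[1.5, -1.6, 1], [0, 0, -2.3]]
    - [[1.5, -1.6, 1], [0, 0, -2.3]]
    - [[1.5, -1.6, 1], [0, 0, -2.3]]
    - [[1.5, -1.6, 1], [0, 0, -2.3]]
    - [[1.5, -1.6, 1], [0, 0, -2.3]]
    - [[1.5, -1.6, 1], [0, 0, -2.3]]
  fingers: 0.65

```text
clock: 1.1
tool_pos: [0.3932, 0.4136, 0.3032]
eef_rot: [0.391, 0.92, 0.0, 0.001]
contact_force: [-0.2, 0.6, 0.4]
opening: 0.649
finger_force: 0.0
```

Call:
step_arm:
  increments:
    - [[1.5, -1.6, 1], [0, 0, 0]]
    - [[1.5, -1.6, 1], [0, 0, 0]]
    - [[1.5, -1.6, 1], [0, 0, 0]]
    - [[1.5, -1.6, 1], [0, 0, 0]]
    - [[1.5, -1.6, 1], [0, 0, 0]]
    - [[1.5, -1.6, 1], [0, 0, 0]]
    - [[1.5, -1.6, 1], [0, 0, 0]]
    - [[1.5, -1.6, 1], [0, 0, 0]]
    - [[1.5, -1.6, 1], [0, 0, 0]]
    - [[0, 0, 0], [0, 0, 0]]

```text
clock: 2.1
tool_pos: [0.5295, 0.2671, 0.3938]
eef_rot: [0.393, 0.92, 0.0, 0.003]
contact_force: [-0.3, 0.1, 0.8]
opening: 0.653
finger_force: 0.0
```

```bash
python3 - <<'E'
from h import *
c,p,d=snap('wrist','w1.png'); np.savez('w1.npz',p=p,d=d)
s=r.get_state(); print(s['clock'],s['tool_pos'],s['eef_rot'],s['q']); R=np.array(c['R']);print(-R.T@c['t'],R.round(3),c['fov_y'])
P=cloud(c,d); m=(P[...,2]>.05)&(P[...,2]<.065)&(d>0); print(m.sum())
np.save('w1m.npy',m)
rect=cv2.minAreaRect(P[m][:,:2].astype(np.float32)*1000);print(rect)
E
```

```text
2.15 [0.52741733 0.26950041 0.39287124] [3.91275517e-01 9.20272948e-01 3.92853475e-04 1.00788582e-03] [-0.50819487  0.47526749 -0.07467995  1.36394773  0.03669628  1.30190405
  0.18244646]
[0.47901814 0.319874   0.57629999] [[ 0.722  0.691  0.002]
 [ 0.662 -0.692  0.289]
 [ 0.201 -0.207 -0.957]] 62.43014613956925
8639
((587.6414794921875, 251.311767578125), (798.3966064453125, 489.4473571777344), 66.43490600585938)
```

View pics/w1.png

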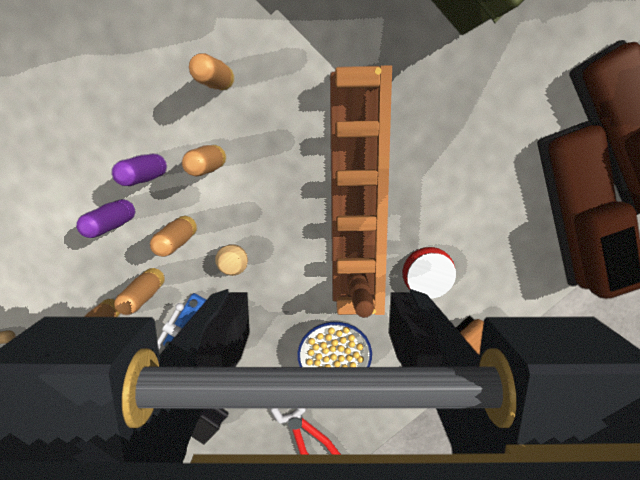

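Wrist view: rail seen squarely, columns 330–392, rows 65–315, with the slicker at (360,295); the four free notches sit between the cross bars at rows 77, 128, 177, 223, 267. The handles stand left of it.

```bash
cat > m2.py <<'E'
from h import *
D=np.load('w1.npz');p,d=D['p'],D['d']; c=r.calibration('wrist'); P=cloud(c,d)
hsv=cv2.cvtColor(p,cv2.COLOR_RGB2HSV)
m=np.zeros(d.shape,bool); m[55:325,325:400]=1
rail=m&(P[...,2]>.050)&(P[...,2]<.066)&(hsv[...,2]>110)
q=P[rail][:,:2].astype(np.float32)*1000
rect=cv2.minAreaRect(q); print(rail.sum(),rect,cv2.boxPoints(rect).round(1).tolist())
# brass-free back edge line fit: rightmost rail pixel per row
pts=[]
for v in range(85,265):
    u=np.nonzero(rail[v])[0]
    if len(u): pts.append(world(c,u.max()+.5,v,z=.057)[:2])
pts=np.array(pts,np.float32); l=cv2.fitLine(pts,cv2.DIST_HUBER,0,1e-4,1e-4).ravel(); print('back edge',l)
a=np.arctan2(l[1],l[0]); ey=np.array([np.cos(a),np.sin(a)]); ey=ey*np.sign(ey[1]); ex=np.array([ey[1],-ey[0]]); print('yaw',np.degrees(np.arctan2(ex[1],ex[0])))
back=(l[2:]@ex)
# bars along column 350-372 : rail pixels rows
col=rail[:,345:372].mean(1)>.5
ed=np.nonzero(np.diff(col.astype(int)))[0]; print(ed)
ys=[world(c,358,e+1,z=.057)[:2]@ey for e in ed]; print(np.array(ys).round(4),'back',back)
uf=[np.nonzero(rail[v,325:376])[0].min()+325 for v in (77,128,177,223)]; print('front',[world(c,u,v,z=.057)[:2]@ex for u,v in zip(uf,(77,128,177,223))])
E
python3 m2.py
```

```text
6162 ((588.5181274414062, 290.098876953125), (68.97987365722656, 333.80816650390625), 45.12751388549805) [[445.8999938964844, 383.3999938964844], [682.5, 147.89999389648438], [731.0999755859375, 196.8000030517578], [494.6000061035156, 432.29998779296875]]
back edge [ 0.70686686 -0.7073466   0.5889658   0.3373909 ]
yaw 44.98056
[ 66  86 120 136 169 184 215 230 259 272]
[-0.0449 -0.0677 -0.1077 -0.1272 -0.1687 -0.1882 -0.2299 -0.2507 -0.2924
 -0.3116] back 0.6550934
front [np.float64(0.587537038363104), np.float64(0.5884380748407567), np.float64(0.5881243463169195), np.float64(0.5878207913585031)]
```

Call:
step_arm:
  increments:
    - [[0.35, -3, -1.1], [0, 0, 0.15]]
    - [[0.35, -3, -1.1], [0, 0, 0.15]]
    - [[0.35, -3, -1.1], [0, 0, 0.15]]
    - [[0.35, -3, -1.1], [0, 0, 0.15]]
    - [[0.35, -3, -1.1], [0, 0, 0.15]]
    - [[0.35, -3, -1.1], [0, 0, 0.15]]
    - [[0.35, -3, -1.1], [0, 0, 0.15]]
    - [[0.35, -3, -1.1], [0, 0, 0.15]]
    - [[0.35, -3, -1.1], [0, 0, 0.15]]
    - [[0.35, -3, -1.1], [0, 0, 0.15]]

```text
clock: 3.15
tool_pos: [0.5599, -0.0275, 0.2812]
eef_rot: [0.376, 0.927, 0.0, -0.001]
contact_force: [0.7, 0.2, 0.5]
opening: 0.649
finger_force: 0.0
```

Call:
step_arm:
  increments:
    - [[0, 0, 0], [0, 0, 0]]
    - [[0, 0, 0], [0, 0, 0]]
    - [[0, 0, 0], [0, 0, 0]]
    - [[0, 0, 0], [0, 0, 0]]
    - [[0, 0, 0], [0, 0, 0]]
    - [[0, 0, 0], [0, 0, 0]]
    - [[0, 0, 0], [0, 0, 0]]
    - [[0, 0, 0], [0, 0, 0]]
    - [[0, 0, 0], [0, 0, 0]]
    - [[0, 0, 0], [0, 0, 0]]

```text
clock: 4.15
tool_pos: [0.561, -0.0273, 0.2817]
eef_rot: [0.376, 0.927, 0.0, 0.0]
contact_force: [0.7, 0.6, -0.2]
opening: 0.648
finger_force: 0.0
```

```bash
python3 - <<'E'
from h import *
c,p,d=snap('wrist','w2.png'); np.savez('w2.npz',p=p,d=d)
s=r.get_state(); print(s['clock'],s['tool_pos'],s['eef_rot'],s['contact_force']); R=np.array(c['R']);print(-R.T@c['t'])
def proj(X):
    x=R@X+c['t']; q=x[:2]/x[2]; q=q*(1+c['k1']*(q@q)); return q*f(c)+[c['cx'],c['cy']]
print('TCP px',proj(s['tool_pos']),'tang guess',proj(np.array([.5637,-.0455,.137])))
P=cloud(c,d); m=(P[...,2]>.125)&(P[...,2]<.15)&(d>0); v,u=np.nonzero(m); k=v<330
print(np.c_[u,v][k][:60:4],P[m][k].mean(0) if k.any() else 0)
E
```

```text
4.2 [ 0.56092696 -0.02732517  0.28171178] [ 3.76072747e-01  9.26590140e-01  2.02737519e-05 -3.39088248e-05] [-0.35318185 -0.92348706  0.27589875]
[0.50944182 0.02339279 0.4645078 ]
TCP px [317.93774795 276.28800259] tang guess [305.4002639  229.83032706]
[[612 118]
 [614 120]
 [612 121]
 [607 122]
 [605 123]
 [610 123]
 [614 123]
 [608 124]
 [612 124]
 [604 125]
 [608 125]
 [612 125]
 [603 126]
 [609 126]
 [613 126]] [0.63408237 0.10336862 0.1290126 ]
```

View pics/w2.png

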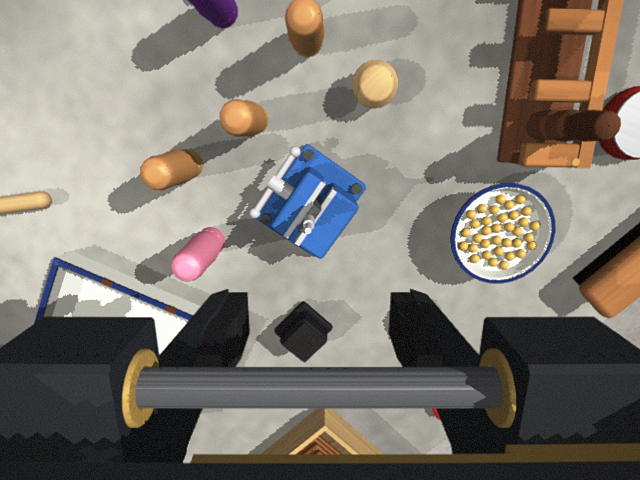

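The wrist view shows the vice at (310,215) with the grey tang near (308,225), handles at (305,25), (243,117), (170,168), pink one at (200,253). Zoom on the tang.

```bash
python3 - <<'E'
from h import *
D=np.load('w2.npz');p,d=D['p'],D['d']
a=cv2.resize(p[195:255,275:345],None,fx=8,fy=8,interpolation=cv2.INTER_CUBIC); cv2.imwrite('pics/c2.png',a[...,::-1])
c=r.calibration('wrist'); P=cloud(c,d)
print((P[205:240:3,296:322:3,2]*1000).astype(int))
E
```

```text
[[ 72  71  71  73  71  84  93  82  71]
 [ 73  72  72  74  77  96  95  95  88]
 [ 71  72  71  71  91  95  93  95  72]
 [ 71  73  71  85  94  93  94  95  74]
 [ 72  73  77 101 107 104  95  72  71]
 [ 73  72  92 115 116 115  74  71  72]
 [ 73  88  95 116 122 117  74  72  71]
 [ 14  95  94 128 131 123  72  72  70]
 [ 14  96  95 137 136 131  71  72  72]
 [ 13  51  72 135 135  70  72  71  71]
 [ 14  66  73  72  71  70  71  70  70]
 [ 60  72  73  72  71  70  72  71  70]]
```

View pics/c2.png

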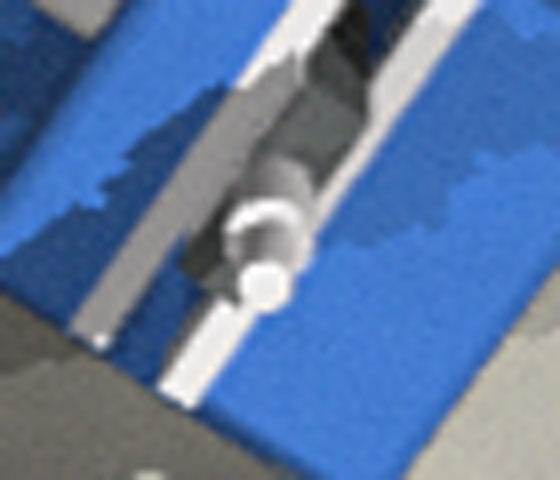

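```bash
cat >> h.py <<'E'
from scipy.optimize import least_squares
def handles(c,p,d,vmax=300,hues=(8,20)):
    """orange handles: top-dome position by silhouette of the dome + cloud sphere fit"""
    P=cloud(c,d); hsv=cv2.cvtColor(p,cv2.COLOR_RGB2HSV)
    m=(P[...,2]>.07)&(P[...,2]<.115)&(d>0)&(hsv[...,0]>=hues[0])&(hsv[...,0]<=hues[1])&(hsv[...,1]>90)&(hsv[...,2]>100); m[vmax:]=0
    n,l,s,_=cv2.connectedComponentsWithStats(m.astype(np.uint8)); out=[]
    for i in range(1,n):
        if s[i,4]<120: continue
        q=P[l==i]; k=q[(q[:,2]>.068)]
        # cylinder r=.0165 below z .0875, sphere above
        def res(x):
            e=k-np.r_[x,0.0875]; e[:,2]=np.maximum(e[:,2],0)
            return np.linalg.norm(e,axis=1)-.0165
        o=least_squares(res,np.median(k[:,:2],0),loss='huber',f_scale=.002)
        out.append((s[i,:4].tolist(),o.x.round(4),float(np.sqrt(np.mean(o.fun**2)).round(4)),q[:,2].max().round(4)))
    return out
E
python3 - <<'E'
from h import *
D=np.load('w2.npz');c=r.calibration('wrist')
print('tip',world(c,307.7,230.4,z=.137),'step',world(c,308.2,223.9,z=.117))
for o in handles(c,D['p'],D['d']): print(o)
print('top cam')
D=np.load('top0.npz')
for o in handles(r.calibration('top'),D['p'],D['d'],480): print(o)
E
```

```text
tip [ 0.56542778 -0.04444868  0.137     ] step [ 0.56483598 -0.04399951  0.117     ]
([285, 0, 38, 39], array([0.4386, 0.0737]), 0.0011, np.float64(0.1054))
([220, 99, 39, 36], array([ 0.4537, -0.0258]), 0.0011, np.float64(0.1056))
([140, 154, 44, 36], array([ 0.4356, -0.1151]), 0.001, np.float64(0.1061))
top cam
([323, 273, 16, 17], array([ 0.4537, -0.0259]), 0.0019, np.float64(0.1108))
([269, 282, 15, 16], array([0.438 , 0.0739]), 0.0019, np.float64(0.1077))
([371, 284, 17, 16], array([ 0.4352, -0.1157]), 0.0019, np.float64(0.1076))
([209, 301, 15, 16], array([0.4039, 0.1826]), 0.002, np.float64(0.1089))
([159, 334, 15, 17], array([0.3434, 0.2718]), 0.0018, np.float64(0.1074))
```

Call:
step_arm:
  increments:
    - [[-2.14, 0.03, 0], [0, 0, 0]]
    - [[-2.14, 0.03, 0], [0, 0, 0]]
    - [[-2.14, 0.03, 0], [0, 0, 0]]
    - [[-2.14, 0.03, 0], [0, 0, 0]]
    - [[-2.16, 0.03, 0], [0, 0, 0]]
    - [[0, 0, 0], [0, 0, 0]]
    - [[0, 0, -2], [0, 0, 0]]
    - [[0, 0, -2], [0, 0, 0]]
    - [[0, 0, -2], [0, 0, 0]]
    - [[0, 0, -2], [0, 0, 0]]

```text
clock: 5.2
tool_pos: [0.4553, -0.0257, 0.2011]
eef_rot: [0.376, 0.927, 0.0, 0.001]
contact_force: [0.6, 0.1, -0.6]
opening: 0.649
finger_force: 0.0
```

Call:
step_arm:
  increments:
    - [[0, 0, -2], [0, 0, 0]]
    - [[0, 0, -2], [0, 0, 0]]
    - [[0, 0, -2], [0, 0, 0]]
    - [[0, 0, -2], [0, 0, 0]]
    - [[0, 0, -2], [0, 0, 0]]
    - [[0, 0, -2], [0, 0, 0]]
    - [[0, 0, -2], [0, 0, 0]]
    - [[0, 0, -0.2], [0, 0, 0]]
    - [[0, 0, 0], [0, 0, 0]]
    - [[0, 0, 0], [0, 0, 0]]

```text
clock: 6.2
tool_pos: [0.4548, -0.0258, 0.0603]
eef_rot: [0.376, 0.927, 0.0, 0.001]
contact_force: [-0.7, -0.4, 0.0]
opening: 0.647
finger_force: 0.0
```

Call:
step_arm:
  increments:
    - [[0, 0, 0], [0, 0, 0]]
    - [[0, 0, 0], [0, 0, 0]]
    - [[0, 0, 0], [0, 0, 0]]
    - [[0, 0, 0], [0, 0, 0]]
    - [[0, 0, 0], [0, 0, 0]]
    - [[0, 0, 0], [0, 0, 0]]
    - [[0, 0, 0], [0, 0, 0]]
    - [[0, 0, 0], [0, 0, 0]]
    - [[0, 0, 0], [0, 0, 0]]
    - [[0, 0, 0], [0, 0, 0]]
  fingers: 0.25
  grip_force: 15

```text
clock: 7.2
tool_pos: [0.454, -0.0258, 0.0601]
eef_rot: [0.376, 0.927, 0.0, 0.0]
contact_force: [-0.6, 0.2, 5.9]
opening: 0.364
finger_force: 15.0
```

Call:
step_arm:
  increments:
    - [[0, 0, 1], [0, 0, 0]]
    - [[0, 0, 2], [0, 0, 0]]
    - [[0, 0, 2], [0, 0, 0]]
    - [[0, 0, 2], [0, 0, 0]]
    - [[0, 0, 2], [0, 0, 0]]
    - [[0, 0, 2], [0, 0, 0]]
    - [[0, 0, 2], [0, 0, 0]]
    - [[0, 0, 2], [0, 0, 0]]
    - [[0, 0, 1], [0, 0, 0]]
    - [[0, 0, 0], [0, 0, 0]]

```text
clock: 8.2
tool_pos: [0.4544, -0.0258, 0.2209]
eef_rot: [0.376, 0.927, 0.001, 0.001]
contact_force: [-0.0, 0.1, -0.5]
opening: 0.361
finger_force: 15.0
```

Call:
step_arm:
  increments:
    - [[1.4, -0.23, 0], [0, 0, 0]]
    - [[1.4, -0.23, 0], [0, 0, 0]]
    - [[1.4, -0.23, 0], [0, 0, 0]]
    - [[1.4, -0.23, 0], [0, 0, 0]]
    - [[1.4, -0.23, 0], [0, 0, 0]]
    - [[1.4, -0.23, 0], [0, 0, 0]]
    - [[1.4, -0.23, 0], [0, 0, 0]]
    - [[1.34, -0.23, 0], [0, 0, 0]]
    - [[0, 0, 0], [0, 0, 0]]
    - [[0, 0, 0], [0, 0, 0]]

```text
clock: 9.2
tool_pos: [0.5639, -0.0441, 0.2186]
eef_rot: [0.376, 0.927, -0.0, -0.001]
contact_force: [-0.0, -0.4, -0.7]
opening: 0.36
finger_force: 15.0
```

```bash
python3 - <<'E'
from h import *
s=r.get_state(); print(s['clock'],s['tool_pos'],s['eef_rot'],s['contact_force'],s['opening'])
c,p,d=snap('scene'); np.savez('s3.npz',p=p,d=d)
c2,p2,d2=snap('wrist')
a=cv2.resize(p[150:290,260:400],None,fx=3.5,fy=3.5,interpolation=cv2.INTER_CUBIC)
b=p2[130:420,200:440]; o=np.zeros((490,740,3),np.uint8); o[:,:490]=a; o[:290,490:730]=b
cv2.imwrite('pics/s3.png',o[...,::-1])
E
```

```text
9.2 [ 0.56387892 -0.04410158  0.21856633] [ 3.76019249e-01  9.26610766e-01 -4.71234736e-04 -1.33816329e-03] [-0.00402084 -0.43700988 -0.68710997] 0.35991680185318836
```

View pics/s3.png

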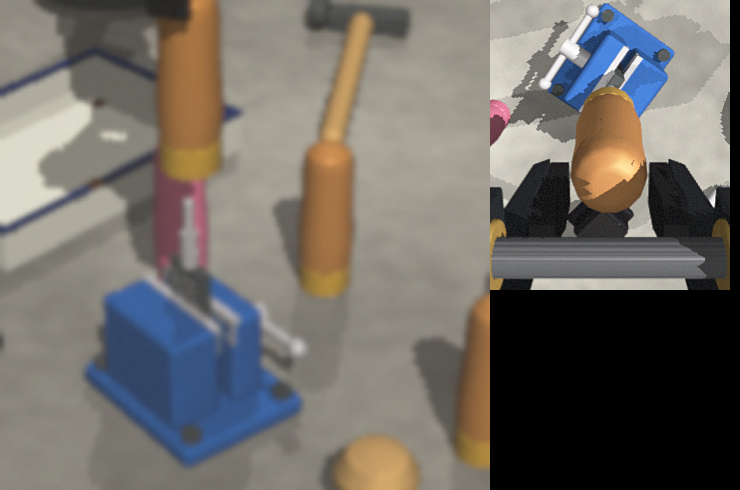

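The handle hangs upright over the tang (tang at column 188, handle foot around column 190 in the crop), well aligned; lower gently.

Call:
step_arm:
  increments:
    - [[0, 0, -0.5], [0, 0, 0]]
    - [[0, 0, -0.5], [0, 0, 0]]
    - [[0, 0, -0.5], [0, 0, 0]]
    - [[0, 0, -0.5], [0, 0, 0]]
    - [[0, 0, -0.5], [0, 0, 0]]
    - [[0, 0, -0.5], [0, 0, 0]]
    - [[0, 0, -0.3], [0, 0, 0]]
    - [[0, 0, 0], [0, 0, 0]]
    - [[0, 0, 0], [0, 0, 0]]
    - [[0, 0, 0], [0, 0, 0]]

```text
clock: 10.3
tool_pos: [0.5654, -0.0442, 0.187]
eef_rot: [0.376, 0.927, 0.0, 0.0]
contact_force: [0.0, 1.0, -0.8]
opening: 0.361
finger_force: 15.0
```

Call:
step_arm:
  increments:
    - [[0, 0, -0.2], [0, 0, 0]]
    - [[0, 0, -0.2], [0, 0, 0]]
    - [[0, 0, -0.2], [0, 0, 0]]
    - [[0, 0, -0.2], [0, 0, 0]]
    - [[0, 0, -0.2], [0, 0, 0]]
    - [[0, 0, -0.1], [0, 0, 0]]
    - [[0, 0, 0], [0, 0, 0]]
    - [[0, 0, 0], [0, 0, 0]]
    - [[0, 0, 0], [0, 0, 0]]
    - [[0, 0, 0], [0, 0, 0]]

```text
clock: 11.3
tool_pos: [0.5662, -0.0446, 0.1769]
eef_rot: [0.376, 0.927, 0.0, 0.001]
contact_force: [-1.3, -0.6, 6.7]
opening: 0.363
finger_force: 15.0
```

Call:
step_arm:
  increments:
    - [[0.1, 0, 0], [0, 0, 0]]
    - [[0.1, 0, 0], [0, 0, 0]]
    - [[0, 0, 0], [0, 0, 0]]
    - [[0, 0, 0], [0, 0, 0]]
    - [[0, 0, 0], [0, 0, 0]]
    - [[0, 0, 0], [0, 0, 0]]
    - [[0, 0, 0], [0, 0, 0]]
    - [[0, 0, 0], [0, 0, 0]]
    - [[0, 0, 0], [0, 0, 0]]
    - [[0, 0, 0], [0, 0, 0]]

```text
clock: 12.3
tool_pos: [0.5677, -0.0451, 0.1769]
eef_rot: [0.376, 0.926, -0.0, 0.001]
contact_force: [-2.7, -1.5, 7.7]
opening: 0.363
finger_force: 15.1
```

Call:
step_arm:
  increments:
    - [[-0.1, 0, 0], [0, 0, 0]]
    - [[-0.1, 0, 0], [0, 0, 0]]
    - [[-0.1, 0, 0], [0, 0, 0]]
    - [[-0.1, 0, 0], [0, 0, 0]]
    - [[0, 0, 0], [0, 0, 0]]
    - [[0, 0, 0], [0, 0, 0]]
    - [[0, 0, 0], [0, 0, 0]]
    - [[0, 0, 0], [0, 0, 0]]
    - [[0, 0, 0], [0, 0, 0]]
    - [[0, 0, 0], [0, 0, 0]]

```text
clock: 13.3
tool_pos: [0.5647, -0.0441, 0.1769]
eef_rot: [0.376, 0.927, 0.001, 0.002]
contact_force: [0.6, -0.2, 6.9]
opening: 0.366
finger_force: 15.0
```

Call:
step_arm:
  increments:
    - [[0.1, 0.1, 0], [0, 0, 0]]
    - [[0.1, 0.1, 0], [0, 0, 0]]
    - [[0, 0, 0], [0, 0, 0]]
    - [[0, 0, 0], [0, 0, 0]]
    - [[0, 0, 0], [0, 0, 0]]
    - [[0, 0, 0], [0, 0, 0]]
    - [[0, 0, 0], [0, 0, 0]]
    - [[0, 0, 0], [0, 0, 0]]
    - [[0, 0, 0], [0, 0, 0]]
    - [[0, 0, 0], [0, 0, 0]]

```text
clock: 14.3
tool_pos: [0.5657, -0.0432, 0.1769]
eef_rot: [0.376, 0.926, -0.0, 0.001]
contact_force: [-0.7, -1.1, 8.2]
opening: 0.36
finger_force: 15.1
```

Call:
step_arm:
  increments:
    - [[0, -0.1, 0], [0, 0, 0]]
    - [[0, -0.1, 0], [0, 0, 0]]
    - [[0, -0.1, 0], [0, 0, 0]]
    - [[0, -0.1, 0], [0, 0, 0]]
    - [[0, 0, 0], [0, 0, 0]]
    - [[0, 0, 0], [0, 0, 0]]
    - [[0, 0, 0], [0, 0, 0]]
    - [[0, 0, 0], [0, 0, 0]]
    - [[0, 0, 0], [0, 0, 0]]
    - [[0, 0, 0], [0, 0, 0]]

```text
clock: 15.3
tool_pos: [0.5666, -0.0461, 0.1769]
eef_rot: [0.376, 0.927, 0.001, 0.002]
contact_force: [0.2, -0.1, 5.3]
opening: 0.363
finger_force: 15.0
```

Call:
step_arm:
  increments:
    - [[0, 0, 0.3], [0, 0, 0]]
    - [[0, 0.2, 0.2], [0, 0, 0]]
    - [[0.1, 0, 0], [0, 0, 0]]
    - [[0.15, 0, 0], [0, 0, 0]]
    - [[0, 0, 0], [0, 0, 0]]
    - [[0, 0, 0], [0, 0, 0]]
    - [[0, 0, 0], [0, 0, 0]]
    - [[0, 0, 0], [0, 0, 0]]
    - [[0, 0, 0], [0, 0, 0]]
    - [[0, 0, 0], [0, 0, 0]]

```text
clock: 16.3
tool_pos: [0.5674, -0.0443, 0.1806]
eef_rot: [0.376, 0.927, -0.0, -0.0]
contact_force: [-0.8, -1.5, -1.5]
opening: 0.36
finger_force: 15.0
```

Call:
step_arm:
  increments:
    - [[-0.25, 0, 0], [0, 0, 0]]
    - [[-0.25, 0, 0], [0, 0, 0]]
    - [[0, 0, 0], [0, 0, 0]]
    - [[0, 0, 0], [0, 0, 0]]
    - [[0, 0, 0], [0, 0, 0]]
    - [[0, 0, 0], [0, 0, 0]]
    - [[0, 0, 0], [0, 0, 0]]
    - [[0, 0, 0], [0, 0, 0]]
    - [[0, 0, 0], [0, 0, 0]]
    - [[0, 0, 0], [0, 0, 0]]

```text
clock: 17.3
tool_pos: [0.5629, -0.044, 0.1809]
eef_rot: [0.376, 0.927, 0.0, 0.0]
contact_force: [1.2, 0.0, 0.4]
opening: 0.359
finger_force: 15.0
```

Call:
step_arm:
  increments:
    - [[0.25, 0, 0.5], [0, 0, 0]]
    - [[0, 0, 1], [0, 0, 0]]
    - [[0, 0, 1.5], [0, 0, 0]]
    - [[0, 0, 1.5], [0, 0, 0]]
    - [[0, 0, 1.5], [0, 0, 0]]
    - [[0, -2, 0], [0, 0, 0]]
    - [[0, -2, 0], [0, 0, 0]]
    - [[0.5, -3, 0], [0, 0, 0]]
    - [[0.5, -3, 0], [0, 0, 0]]
    - [[0.5, -3, 0], [0, 0, 0]]

```text
clock: 18.3
tool_pos: [0.5798, -0.1757, 0.2415]
eef_rot: [0.376, 0.927, -0.0, -0.0]
contact_force: [1.0, -0.4, -1.0]
opening: 0.362
finger_force: 15.0
```

Call:
step_arm:
  increments:
    - [[0.5, -3, 0], [0, 0, 0]]
    - [[0.5, -3, 0], [0, 0, 0]]
    - [[0.5, -3, 0], [0, 0, 0]]
    - [[0.6, -3, 0], [0, 0, 0]]
    - [[0.6, -3, 0], [0, 0, 0]]
    - [[0.6, -2.3, 0], [0, 0, 0]]
    - [[0, 0, -2], [0, 0, 0]]
    - [[0, 0, -2], [0, 0, 0]]
    - [[0, 0, -2], [0, 0, 0]]
    - [[0, 0, 0], [0, 0, 0]]

```text
clock: 19.3
tool_pos: [0.6105, -0.3463, 0.1781]
eef_rot: [0.376, 0.927, 0.0, -0.004]
contact_force: [-1.1, -0.9, -1.4]
opening: 0.364
finger_force: 15.0
```

```bash
cat >> h.py <<'E'
def tray():
    c,p,d=snap('top'); P=cloud(c,d); hsv=cv2.cvtColor(p,cv2.COLOR_RGB2HSV)
    m=np.zeros(d.shape,bool); m[140:340,400:600]=1
    w=m&(P[...,2]<.045)&(P[...,2]>.02)&(d>0)
    q=P[w][:,:2].astype(np.float32)*1000; n,l,st,_=cv2.connectedComponentsWithStats(w.astype(np.uint8))
    rect=cv2.minAreaRect(q); B=cv2.boxPoints(rect); B=B[np.argsort(B[:,0])]
    return w.sum(),rect,p
E
python3 - <<'E'
from h import *
n,rect,p=tray(); print(n,rect); cv2.imwrite('pics/t4.png',p[...,::-1])
s=r.get_state(); print(s['clock'],s['tool_pos'],s['contact_force'])
E
```

```text
1800 ((541.877197265625, -284.20623779296875), (375.981689453125, 260.73382568359375), 20.60038185119629)
19.35 [ 0.61181792 -0.34691634  0.17998962] [ 0.97575054  0.093065   -0.78736306]
```

View pics/t4.png

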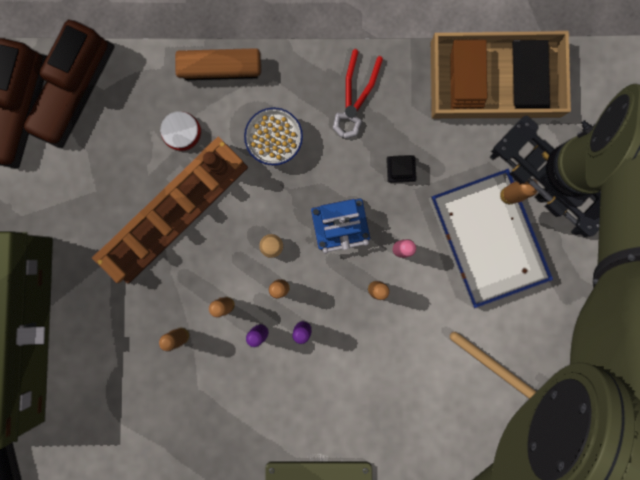

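The top view shows the tray unmoved (corners (433,195)–(550,280)) with the held handle over its upper part at (515,192). Lower and release.

Call:
step_arm:
  increments:
    - [[0, 0, -2], [0, 0, 0]]
    - [[0, 0, -2], [0, 0, 0]]
    - [[0, 0, -2], [0, 0, 0]]
    - [[0, 0, -2], [0, 0, 0]]
    - [[0, 0, -1.5], [0, 0, 0]]
    - [[0, 0, -1], [0, 0, 0]]
    - [[0, 0, -0.5], [0, 0, 0]]
    - [[0, 0, -0.3], [0, 0, 0]]
    - [[0, 0, 0], [0, 0, 0]]
    - [[0, 0, 0], [0, 0, 0]]

```text
clock: 20.35
tool_pos: [0.6137, -0.3475, 0.0685]
eef_rot: [0.376, 0.927, -0.0, 0.001]
contact_force: [0.5, 0.9, -1.8]
opening: 0.363
finger_force: 15.0
```

Call:
step_arm:
  increments:
    - [[0, 0, 0], [0, 0, 0]]
    - [[0, 0, 0], [0, 0, 0]]
    - [[0, 0, 0], [0, 0, 0]]
    - [[0, 0, 0], [0, 0, 0]]
    - [[0, 0, 0], [0, 0, 0]]
    - [[0, 0, 1], [0, 0, 0]]
    - [[0, 0, 2], [0, 0, 0]]
    - [[0, 0, 2], [0, 0, 0]]
    - [[0, 0, 3], [0, 0, 0]]
    - [[0, 0, 4], [0, 0, 0]]
  fingers: 0.5

```text
clock: 21.35
tool_pos: [0.612, -0.3466, 0.188]
eef_rot: [0.376, 0.927, 0.0, -0.002]
contact_force: [0.7, 0.9, 0.0]
opening: 0.5
finger_force: 0.0
```

Call:
step_arm:
  increments:
    - [[-1.78, 2.32, 0], [0, 0, 0]]
    - [[-1.78, 2.32, 0], [0, 0, 0]]
    - [[-1.78, 2.32, 0], [0, 0, 0]]
    - [[-1.78, 2.32, 0], [0, 0, 0]]
    - [[-1.78, 2.32, 0], [0, 0, 0]]
    - [[-1.78, 2.32, 0], [0, 0, 0]]
    - [[-1.78, 2.32, 0], [0, 0, 0]]
    - [[-1.78, 2.32, 0], [0, 0, 0]]
    - [[-1.78, 2.32, 0], [0, 0, 0]]
    - [[-1.8, 2.32, 0], [0, 0, 0]]
  fingers: 0.65

```text
clock: 22.35
tool_pos: [0.4347, -0.1144, 0.1886]
eef_rot: [0.376, 0.927, 0.0, 0.001]
contact_force: [0.2, 0.1, -0.3]
opening: 0.647
finger_force: 0.0
```

Call:
step_arm:
  increments:
    - [[0, 0, 0], [0, 0, 0]]
    - [[0, 0, 0], [0, 0, 0]]
    - [[0, 0, -2], [0, 0, 0]]
    - [[0, 0, -2], [0, 0, 0]]
    - [[0, 0, -2], [0, 0, 0]]
    - [[0, 0, -2], [0, 0, 0]]
    - [[0, 0, -2], [0, 0, 0]]
    - [[0, 0, -2], [0, 0, 0]]
    - [[0, 0, -0.85], [0, 0, 0]]
    - [[0, 0, 0], [0, 0, 0]]

```text
clock: 23.35
tool_pos: [0.4352, -0.1159, 0.0585]
eef_rot: [0.376, 0.926, -0.0, -0.0]
contact_force: [0.8, 0.4, -0.3]
opening: 0.651
finger_force: 0.0
```

Call:
step_arm:
  increments:
    - [[0, 0, 0], [0, 0, 0]]
    - [[0, 0, 0], [0, 0, 0]]
    - [[0, 0, 0], [0, 0, 0]]
    - [[0, 0, 0], [0, 0, 0]]
    - [[0, 0, 0], [0, 0, 0]]
    - [[0, 0, 0], [0, 0, 0]]
    - [[0, 0, 0], [0, 0, 0]]
    - [[0, 0, 0], [0, 0, 0]]
    - [[0, 0, 0], [0, 0, 0]]
    - [[0, 0, 0], [0, 0, 0]]
  fingers: 0.25

```text
clock: 24.35
tool_pos: [0.4354, -0.1154, 0.0598]
eef_rot: [0.376, 0.927, 0.0, 0.001]
contact_force: [0.6, -0.5, 5.7]
opening: 0.362
finger_force: 15.0
```

Call:
step_arm:
  increments:
    - [[0, 0, 1], [0, 0, 0]]
    - [[0, 0, 2], [0, 0, 0]]
    - [[0, 0, 2], [0, 0, 0]]
    - [[0, 0, 2], [0, 0, 0]]
    - [[0, 0, 2], [0, 0, 0]]
    - [[0, 0, 2], [0, 0, 0]]
    - [[0, 0, 2], [0, 0, 0]]
    - [[0, 0, 2], [0, 0, 0]]
    - [[0, 0, 1], [0, 0, 0]]
    - [[0, 0, 0], [0, 0, 0]]

```text
clock: 25.35
tool_pos: [0.4355, -0.1153, 0.2204]
eef_rot: [0.376, 0.927, 0.0, 0.001]
contact_force: [-0.4, -1.0, -1.0]
opening: 0.363
finger_force: 15.0
```

Call:
step_arm:
  increments:
    - [[2, 1.1, 0], [0, 0, 0]]
    - [[2, 1.1, 0], [0, 0, 0]]
    - [[2, 1.1, 0], [0, 0, 0]]
    - [[2, 1.1, 0], [0, 0, 0]]
    - [[2, 1.1, 0], [0, 0, 0]]
    - [[2, 1.1, 0], [0, 0, 0]]
    - [[1, 0.51, 0], [0, 0, 0]]
    - [[0, 0, 0], [0, 0, 0]]
    - [[0, 0, 0], [0, 0, 0]]
    - [[0, 0, 0], [0, 0, 0]]

```text
clock: 26.35
tool_pos: [0.5636, -0.0452, 0.219]
eef_rot: [0.377, 0.926, -0.001, -0.001]
contact_force: [0.1, -0.8, -0.7]
opening: 0.361
finger_force: 15.0
```

Call:
step_arm:
  increments:
    - [[0, 0, -0.5], [0, 0, 0]]
    - [[0, 0, -0.5], [0, 0, 0]]
    - [[0, 0, -0.5], [0, 0, 0]]
    - [[0, 0, -0.5], [0, 0, 0]]
    - [[0, 0, -0.5], [0, 0, 0]]
    - [[0, 0, -0.5], [0, 0, 0]]
    - [[0, 0, -0.3], [0, 0, 0]]
    - [[0, 0, 0], [0, 0, 0]]
    - [[0, 0, 0], [0, 0, 0]]
    - [[0, 0, 0], [0, 0, 0]]

```text
clock: 27.35
tool_pos: [0.5652, -0.0441, 0.1865]
eef_rot: [0.376, 0.927, 0.0, 0.0]
contact_force: [-0.5, 0.5, 0.2]
opening: 0.365
finger_force: 15.0
```

Call:
step_arm:
  increments:
    - [[0, 0, -0.2], [0, 0, 0]]
    - [[0, 0, -0.2], [0, 0, 0]]
    - [[0, 0, -0.2], [0, 0, 0]]
    - [[0, 0, -0.2], [0, 0, 0]]
    - [[0, 0, -0.2], [0, 0, 0]]
    - [[0, 0, -0.1], [0, 0, 0]]
    - [[0, 0, 0], [0, 0, 0]]
    - [[0, 0, 0], [0, 0, 0]]
    - [[0, 0, 0], [0, 0, 0]]
    - [[0, 0, 0], [0, 0, 0]]

```text
clock: 28.35
tool_pos: [0.5661, -0.0446, 0.1766]
eef_rot: [0.376, 0.927, 0.0, 0.001]
contact_force: [-1.1, -0.7, 7.9]
opening: 0.366
finger_force: 15.0
```

Call:
step_arm:
  increments:
    - [[0, 0, 0.3], [0, 0, 0]]
    - [[0, 0, 0.3], [0, 0, 0]]
    - [[0, 0, 0], [0, 0, 0]]
    - [[0.1, 0.1, 0], [0, 0, 0]]
    - [[0.1, 0.1, 0], [0, 0, 0]]
    - [[0, 0, 0], [0, 0, 0]]
    - [[0, 0, 0], [0, 0, 0]]
    - [[0, 0, 0], [0, 0, 0]]
    - [[0, 0, 0], [0, 0, 0]]
    - [[0, 0, 0], [0, 0, 0]]

```text
clock: 29.35
tool_pos: [0.5664, -0.0424, 0.181]
eef_rot: [0.376, 0.927, -0.0, -0.0]
contact_force: [-1.2, -2.4, -2.8]
opening: 0.363
finger_force: 15.0
```

Call:
step_arm:
  increments:
    - [[-0.1, -0.1, 0], [0, 0, 0]]
    - [[-0.1, -0.1, 0], [0, 0, 0]]
    - [[-0.1, -0.1, 0], [0, 0, 0]]
    - [[-0.1, -0.1, 0], [0, 0, 0]]
    - [[0, 0, 0], [0, 0, 0]]
    - [[0, 0, 0], [0, 0, 0]]
    - [[0, 0, 0], [0, 0, 0]]
    - [[0, 0, 0], [0, 0, 0]]
    - [[0, 0, 0], [0, 0, 0]]
    - [[0, 0, 0], [0, 0, 0]]

```text
clock: 30.35
tool_pos: [0.5635, -0.0457, 0.1815]
eef_rot: [0.376, 0.927, 0.0, 0.001]
contact_force: [2.6, 2.5, 0.2]
opening: 0.364
finger_force: 15.0
```

Clear opposing side forces within ±2.8 mm: a narrow bore (a wide one would have 3.2 mm play). Into the tray.

Call:
step_arm:
  increments:
    - [[0.1, 0.1, 0.5], [0, 0, 0]]
    - [[0, 0, 1], [0, 0, 0]]
    - [[0, 0, 1.5], [0, 0, 0]]
    - [[0, 0, 1.5], [0, 0, 0]]
    - [[0, 0, 1.5], [0, 0, 0]]
    - [[0.1, -2, 0], [0, 0, 0]]
    - [[0.1, -2, 0], [0, 0, 0]]
    - [[0.3, -3, 0], [0, 0, 0]]
    - [[0.3, -3, 0], [0, 0, 0]]
    - [[0.3, -3, 0], [0, 0, 0]]

```text
clock: 31.35
tool_pos: [0.5734, -0.1773, 0.2417]
eef_rot: [0.376, 0.926, -0.001, -0.001]
contact_force: [1.2, 0.3, -1.5]
opening: 0.361
finger_force: 15.0
```

Call:
step_arm:
  increments:
    - [[0.3, -3, 0], [0, 0, 0]]
    - [[0.3, -3, 0], [0, 0, 0]]
    - [[0.4, -3, 0], [0, 0, 0]]
    - [[0.4, -1.6, 0], [0, 0, 0]]
    - [[0, 0, 0], [0, 0, 0]]
    - [[0, 0, -2], [0, 0, 0]]
    - [[0, 0, -2], [0, 0, 0]]
    - [[0, 0, -2], [0, 0, 0]]
    - [[0, 0, -2], [0, 0, 0]]
    - [[0, 0, -2], [0, 0, 0]]

```text
clock: 32.35
tool_pos: [0.5881, -0.2794, 0.1409]
eef_rot: [0.375, 0.927, 0.0, -0.001]
contact_force: [-0.6, 0.7, 0.5]
opening: 0.363
finger_force: 15.0
```

Call:
step_arm:
  increments:
    - [[0, 0, -2], [0, 0, 0]]
    - [[0, 0, -2], [0, 0, 0]]
    - [[0, 0, -1.5], [0, 0, 0]]
    - [[0, 0, -1], [0, 0, 0]]
    - [[0, 0, -0.5], [0, 0, 0]]
    - [[0, 0, -0.3], [0, 0, 0]]
    - [[0, 0, 0], [0, 0, 0]]
    - [[0, 0, 0], [0, 0, 0]]
    - [[0, 0, 0], [0, 0, 0]]
    - [[0, 0, 0], [0, 0, 0]]

```text
clock: 33.35
tool_pos: [0.5892, -0.2812, 0.0687]
eef_rot: [0.376, 0.927, 0.0, 0.0]
contact_force: [-0.3, -0.0, -0.9]
opening: 0.362
finger_force: 15.0
```

Call:
step_arm:
  increments:
    - [[0, 0, 0], [0, 0, 0]]
    - [[0, 0, 0], [0, 0, 0]]
    - [[0, 0, 0], [0, 0, 0]]
    - [[0, 0, 0], [0, 0, 0]]
    - [[0, 0, 0], [0, 0, 0]]
    - [[0, 0, 1], [0, 0, 0]]
    - [[0, 0, 2], [0, 0, 0]]
    - [[0, 0, 2], [0, 0, 0]]
    - [[0, 0, 3], [0, 0, 0]]
    - [[0, 0, 4], [0, 0, 0]]
  fingers: 0.5

```text
clock: 34.35
tool_pos: [0.5878, -0.2806, 0.1887]
eef_rot: [0.376, 0.927, 0.0, -0.002]
contact_force: [0.6, -0.3, -0.6]
opening: 0.5
finger_force: 0.0
```

Call:
step_arm:
  increments:
    - [[-1.51, 3.55, 0], [0, 0, 0]]
    - [[-1.51, 3.55, 0], [0, 0, 0]]
    - [[-1.51, 3.55, 0], [0, 0, 0]]
    - [[-1.51, 3.55, 0], [0, 0, 0]]
    - [[-1.51, 3.55, 0], [0, 0, 0]]
    - [[-1.51, 3.55, 0], [0, 0, 0]]
    - [[-1.51, 3.55, 0], [0, 0, 0]]
    - [[-1.51, 3.55, 0], [0, 0, 0]]
    - [[-1.51, 3.55, 0], [0, 0, 0]]
    - [[-1.49, 3.55, 0], [0, 0, 0]]
  fingers: 0.65

```text
clock: 35.35
tool_pos: [0.4378, 0.0753, 0.1891]
eef_rot: [0.376, 0.927, 0.001, 0.001]
contact_force: [0.8, 0.5, -0.9]
opening: 0.644
finger_force: 0.0
```

Call:
step_arm:
  increments:
    - [[0, 0, 0], [0, 0, 0]]
    - [[0, 0, 0], [0, 0, 0]]
    - [[0, 0, 0], [0, 0, 0]]
    - [[0, 0, 0], [0, 0, 0]]
    - [[0, 0, 0], [0, 0, 0]]
    - [[0, 0, 0], [0, 0, 0]]
    - [[0, 0, 0], [0, 0, 0]]
    - [[0, 0, 0], [0, 0, 0]]
    - [[0, 0, 0], [0, 0, 0]]
    - [[0, 0, 0], [0, 0, 0]]

```text
clock: 36.35
tool_pos: [0.4381, 0.074, 0.1882]
eef_rot: [0.376, 0.927, 0.0, 0.0]
contact_force: [0.0, 0.6, -1.1]
opening: 0.653
finger_force: 0.0
```

```bash
python3 - <<'E'
from h import *
s=r.get_state(); c,p,d=snap('wrist'); print(s['tool_pos'])
for o in handles(c,p,d): print(o)
c,p,d=snap('top'); 
for o in handles(c,p,d,480): print(o)
print(tray()[1])
E
```

```text
[0.43814709 0.07395177 0.18824742]
([373, 53, 54, 49], array([0.4043, 0.1835]), 0.001, np.float64(0.1056))
([297, 200, 44, 49], array([0.4383, 0.0742]), 0.001, np.float64(0.1056))
([508, 137, 20, 26], array([ 0.7028, -0.3827]), 0.0062, np.float64(0.0914))
([457, 200, 21, 15], array([ 0.5879, -0.2797]), 0.0051, np.float64(0.1145))
([159, 334, 16, 17], array([0.3435, 0.2715]), 0.002, np.float64(0.1085))
((560.347412109375, -290.66900634765625), (366.5457458496094, 285.78131103515625), 31.98921012878418)
```

Call:
step_arm:
  increments:
    - [[0, 0, -2], [0, 0, 0]]
    - [[0, 0, -2], [0, 0, 0]]
    - [[0, 0, -2], [0, 0, 0]]
    - [[0, 0, -2], [0, 0, 0]]
    - [[0, 0, -2], [0, 0, 0]]
    - [[0, 0, -1.5], [0, 0, 0]]
    - [[0, 0, -1.3], [0, 0, 0]]
    - [[0, 0, 0], [0, 0, 0]]
    - [[0, 0, 0], [0, 0, 0]]
    - [[0, 0, 0], [0, 0, 0]]

```text
clock: 37.5
tool_pos: [0.4386, 0.074, 0.0608]
eef_rot: [0.376, 0.927, 0.0, 0.0]
contact_force: [0.6, 0.2, 0.2]
opening: 0.647
finger_force: 0.0
```

Call:
step_arm:
  increments:
    - [[0, 0, 0], [0, 0, 0]]
    - [[0, 0, 0], [0, 0, 0]]
    - [[0, 0, 0], [0, 0, 0]]
    - [[0, 0, 0], [0, 0, 0]]
    - [[0, 0, 0], [0, 0, 0]]
    - [[0, 0, 0], [0, 0, 0]]
    - [[0, 0, 0], [0, 0, 0]]
    - [[0, 0, 0], [0, 0, 0]]
    - [[0, 0, 0], [0, 0, 0]]
    - [[0, 0, 0], [0, 0, 0]]
  fingers: 0.25

```text
clock: 38.5
tool_pos: [0.4384, 0.074, 0.0604]
eef_rot: [0.376, 0.927, 0.0, 0.0]
contact_force: [-0.1, -1.0, 5.3]
opening: 0.364
finger_force: 15.0
```

Call:
step_arm:
  increments:
    - [[0, 0, 1], [0, 0, 0]]
    - [[0, 0, 2], [0, 0, 0]]
    - [[0, 0, 2], [0, 0, 0]]
    - [[0, 0, 2], [0, 0, 0]]
    - [[0, 0, 2], [0, 0, 0]]
    - [[0, 0, 2], [0, 0, 0]]
    - [[0, 0, 2], [0, 0, 0]]
    - [[0, 0, 2], [0, 0, 0]]
    - [[0, 0, 1], [0, 0, 0]]
    - [[0, 0, 0], [0, 0, 0]]

```text
clock: 39.5
tool_pos: [0.4387, 0.074, 0.2213]
eef_rot: [0.376, 0.927, 0.001, 0.001]
contact_force: [-0.1, 0.5, -0.7]
opening: 0.36
finger_force: 15.0
```

Call:
step_arm:
  increments:
    - [[2, -2, 0], [0, 0, 0]]
    - [[2, -2, 0], [0, 0, 0]]
    - [[2, -2, 0], [0, 0, 0]]
    - [[2, -2, 0], [0, 0, 0]]
    - [[2, -1.5, 0], [0, 0, 0]]
    - [[1.7, -1.3, 0], [0, 0, 0]]
    - [[1, -1.03, 0], [0, 0, 0]]
    - [[0, 0, 0], [0, 0, 0]]
    - [[0, 0, 0], [0, 0, 0]]
    - [[0, 0, 0], [0, 0, 0]]

```text
clock: 40.5
tool_pos: [0.564, -0.0433, 0.2197]
eef_rot: [0.375, 0.927, -0.0, -0.001]
contact_force: [-0.1, 0.9, -1.6]
opening: 0.362
finger_force: 15.0
```

Call:
step_arm:
  increments:
    - [[0, 0, -0.5], [0, 0, 0]]
    - [[0, 0, -0.5], [0, 0, 0]]
    - [[0, 0, -0.5], [0, 0, 0]]
    - [[0, 0, -0.5], [0, 0, 0]]
    - [[0, 0, -0.5], [0, 0, 0]]
    - [[0, 0, -0.5], [0, 0, 0]]
    - [[0, 0, -0.3], [0, 0, 0]]
    - [[0, 0, 0], [0, 0, 0]]
    - [[0, 0, 0], [0, 0, 0]]
    - [[0, 0, 0], [0, 0, 0]]

```text
clock: 41.5
tool_pos: [0.5653, -0.0444, 0.1875]
eef_rot: [0.376, 0.927, 0.0, 0.0]
contact_force: [-0.4, 0.4, -1.1]
opening: 0.361
finger_force: 15.0
```

Call:
step_arm:
  increments:
    - [[0, 0, -0.2], [0, 0, 0]]
    - [[0, 0, -0.2], [0, 0, 0]]
    - [[0, 0, -0.2], [0, 0, 0]]
    - [[0, 0, -0.2], [0, 0, 0]]
    - [[0, 0, -0.2], [0, 0, 0]]
    - [[0, 0, -0.1], [0, 0, 0]]
    - [[0, 0, 0], [0, 0, 0]]
    - [[0, 0, 0], [0, 0, 0]]
    - [[0, 0, 0], [0, 0, 0]]
    - [[0, 0, 0], [0, 0, 0]]

```text
clock: 42.5
tool_pos: [0.5652, -0.0444, 0.1763]
eef_rot: [0.376, 0.927, 0.0, 0.0]
contact_force: [0.3, 0.1, -0.4]
opening: 0.365
finger_force: 15.0
```

Call:
step_arm:
  increments:
    - [[0, 0, -0.2], [0, 0, 0]]
    - [[0, 0, -0.2], [0, 0, 0]]
    - [[0, 0, -0.2], [0, 0, 0]]
    - [[0, 0, -0.2], [0, 0, 0]]
    - [[0, 0, -0.2], [0, 0, 0]]
    - [[0, 0, 0], [0, 0, 0]]
    - [[0, 0, 0], [0, 0, 0]]
    - [[0, 0, 0], [0, 0, 0]]
    - [[0, 0, 0], [0, 0, 0]]
    - [[0, 0, 0], [0, 0, 0]]

```text
clock: 43.5
tool_pos: [0.5652, -0.0444, 0.1663]
eef_rot: [0.376, 0.927, 0.0, 0.0]
contact_force: [0.4, -0.4, -1.0]
opening: 0.365
finger_force: 15.0
```

Call:
step_arm:
  increments:
    - [[0, 0, -0.2], [0, 0, 0]]
    - [[0, 0, -0.2], [0, 0, 0]]
    - [[0, 0, -0.2], [0, 0, 0]]
    - [[0, 0, -0.2], [0, 0, 0]]
    - [[0, 0, -0.2], [0, 0, 0]]
    - [[0, 0, -0.1], [0, 0, 0]]
    - [[0, 0, 0], [0, 0, 0]]
    - [[0, 0, 0], [0, 0, 0]]
    - [[0, 0, 0], [0, 0, 0]]
    - [[0, 0, 0], [0, 0, 0]]

```text
clock: 44.5
tool_pos: [0.5654, -0.0444, 0.1555]
eef_rot: [0.376, 0.927, 0.0, 0.0]
contact_force: [-1.0, -0.0, 4.5]
opening: 0.362
finger_force: 15.0
```

It seated on the shoulder at 0.155: a good handle, and it proves the alignment. Carry it to the rail.

Call:
step_arm:
  increments:
    - [[0, 0, 0.5], [0, 0, 0]]
    - [[0, 0, 1], [0, 0, 0]]
    - [[0, 0, 1.5], [0, 0, 0]]
    - [[0, 0, 2], [0, 0, 0]]
    - [[0, 0, 2], [0, 0, 0]]
    - [[0, 0, 2], [0, 0, 0]]
    - [[0, 0, 0], [0, 0, 0]]
    - [[0.2, 3, 0], [0, 0, 0]]
    - [[0.2, 3, 0], [0, 0, 0]]
    - [[0.2, 3, 0], [0, 0, 0]]

```text
clock: 45.5
tool_pos: [0.5705, 0.0464, 0.2444]
eef_rot: [0.376, 0.926, -0.0, -0.001]
contact_force: [0.0, 0.3, -1.3]
opening: 0.363
finger_force: 15.0
```

Call:
step_arm:
  increments:
    - [[0.2, 3, 0], [0, 0, -0.4]]
    - [[0.2, 3, 0], [0, 0, -0.4]]
    - [[0.2, 3, 0], [0, 0, 0]]
    - [[0.2, 3, 0], [0, 0, 0]]
    - [[0.2, 3, 0], [0, 0, 0]]
    - [[0.2, 3, 0], [0, 0, 0]]
    - [[0.2, 3, 0], [0, 0, 0]]
    - [[0.1, 3.4, 0], [0, 0, 0]]
    - [[0, 0, 0], [0, 0, 0]]
    - [[0, 0, 0], [0, 0, 0]]

```text
clock: 46.5
tool_pos: [0.5852, 0.2901, 0.2439]
eef_rot: [0.382, 0.924, -0.001, -0.001]
contact_force: [-0.3, -2.0, -1.8]
opening: 0.363
finger_force: 15.0
```

Call:
step_arm:
  increments:
    - [[0, 0, 0], [0, 0, 0]]
    - [[0, 0, 0], [0, 0, 0]]
    - [[0, 0, 0], [0, 0, 0]]
    - [[0, 0, 0], [0, 0, 0]]
    - [[0, 0, 0], [0, 0, 0]]
    - [[0, 0, 0], [0, 0, 0]]
    - [[0, 0, 0], [0, 0, 0]]
    - [[0, 0, 0], [0, 0, 0]]
    - [[0, 0, 0], [0, 0, 0]]
    - [[0, 0, 0], [0, 0, 0]]

```text
clock: 47.5
tool_pos: [0.5861, 0.2896, 0.2452]
eef_rot: [0.382, 0.924, 0.0, 0.0]
contact_force: [0.7, -0.3, -0.3]
opening: 0.359
finger_force: 15.0
```

```bash
python3 - <<'E'
from h import *
s=r.get_state(); c,p,d=snap('wrist','w5.png'); np.savez('w5.npz',p=p,d=d); print(s['tool_pos'],s['eef_rot'])
P=cloud(c,d); hsv=cv2.cvtColor(p,cv2.COLOR_RGB2HSV)
rail=(P[...,2]>.050)&(P[...,2]<.064)&(d>0); cv2.imwrite('pics/w5m.png',rail*255)
E
```

```text
[0.58614479 0.289604   0.24522699] [3.82490427e-01 9.23959454e-01 9.90813934e-06 1.13269055e-05][ WARN:0@2.375] global loadsave.cpp:1063 imwrite_ Unsupported depth image for selected encoder is fallbacked to CV_8U.
```

View pics/w5.png

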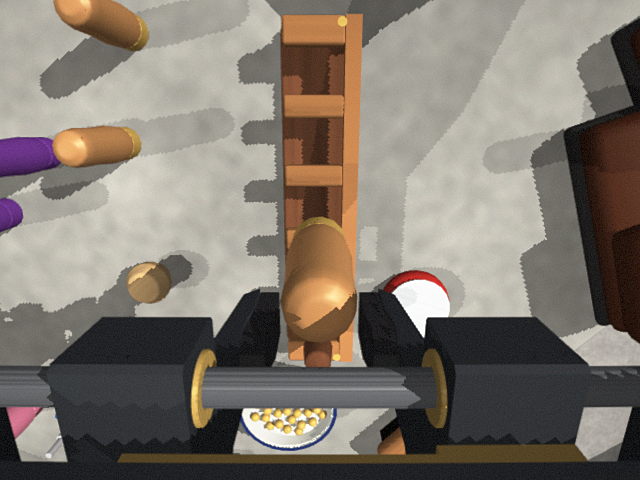

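The rail now fills columns 283–362: cross bars at rows 14–44, 95–117, 165–186, spine at 345–362; the two clear notches lie between them.

```bash
cat > m5.py <<'E'
from h import *
D=np.load('w5.npz');p,d=D['p'],D['d'];c=r.calibration('wrist'); 
th=np.radians(45); ex=np.array([np.cos(th),np.sin(th)]); ey=np.array([-ex[1],ex[0]])
g=p[...,0].astype(float)
prof=g[:200,300:330].mean(1); gr=np.diff(prof)
pk=[v for v in range(2,197) if abs(gr[v])==abs(gr[max(0,v-4):v+5]).max() and abs(gr[v])>8]
for v in pk: X=world(c,315,v+.5,z=.057); print('row',v+.5,gr[v].round(0),'y',round(X[:2]@ey,4))
for v0,v1 in [(20,40),(98,114),(168,183),(52,90),(122,160)]:
    pr=g[v0:v1,270:375].mean(0); q=np.diff(pr)
    pk=[u for u in range(2,102) if abs(q[u])==abs(q[max(0,u-4):u+5]).max() and abs(q[u])>8]
    print('rows',v0,v1,[(u+270.5,q[u].round(0),round(world(c,u+270.5,(v0+v1)/2,z=.057)[:2]@ex,4)) for u in pk])
P=cloud(c,d); m=np.zeros(d.shape,bool); m[15:185,285:360]=1; z=P[...,2][m]; print('rail z med',np.median(z[(z>.045)&(z<.07)]))
E
python3 m5.py
```

```text
row 14.5 62.0 y -0.049
row 41.5 -29.0 y -0.0697
row 94.5 78.0 y -0.1124
row 116.5 -32.0 y -0.131
row 165.5 56.0 y -0.1743
row 185.5 -48.0 y -0.1928
rows 20 40 [(282.5, np.float64(38.0), np.float64(0.5887)), (344.5, np.float64(-62.0), np.float64(0.6412)), (361.5, np.float64(-59.0), np.float64(0.6556))]
rows 98 114 [(273.5, np.float64(-33.0), np.float64(0.5793)), (284.5, np.float64(42.0), np.float64(0.589)), (344.5, np.float64(34.0), np.float64(0.6424)), (359.5, np.float64(-27.0), np.float64(0.6557))]
rows 168 183 [(275.5, np.float64(-25.0), np.float64(0.5792)), (285.5, np.float64(42.0), np.float64(0.5885)), (341.5, np.float64(-75.0), np.float64(0.6407)), (357.5, np.float64(-16.0), np.float64(0.6556))]
rows 52 90 [(280.5, np.float64(-19.0), np.float64(0.5862)), (301.5, np.float64(-8.0), np.float64(0.6045)), (329.5, np.float64(17.0), np.float64(0.6288)), (344.5, np.float64(90.0), np.float64(0.6418)), (360.5, np.float64(-19.0), np.float64(0.6557))]
rows 122 160 [(274.5, np.float64(-14.0), np.float64(0.5792)), (281.5, np.float64(-22.0), np.float64(0.5856)), (301.5, np.float64(-16.0), np.float64(0.6038)), (327.5, np.float64(23.0), np.float64(0.6275)), (343.5, np.float64(71.0), np.float64(0.642)), (358.5, np.float64(-22.0), np.float64(0.6557))]
rail z med 0.05666765876189845
```

Call:
step_arm:
  increments:
    - [[-2, 2, 0], [0, 0, 0]]
    - [[-2, 2, 0], [0, 0, 0]]
    - [[-2, 2, 0], [0, 0, 0]]
    - [[-1.5, 1.5, 0], [0, 0, 0]]
    - [[-0.97, 0.8, 0], [0, 0, 0]]
    - [[0, 0, 0], [0, 0, 0]]
    - [[0, 0, -2], [0, 0, 0]]
    - [[0, 0, -2], [0, 0, 0]]
    - [[0, 0, -2], [0, 0, 0]]
    - [[0, 0, -2], [0, 0, 0]]

```text
clock: 48.55
tool_pos: [0.5033, 0.3707, 0.1646]
eef_rot: [0.384, 0.923, -0.0, 0.001]
contact_force: [0.2, 0.0, -1.0]
opening: 0.361
finger_force: 15.0
```

Call:
step_arm:
  increments:
    - [[0, 0, -2], [0, 0, 0]]
    - [[0, 0, -1.5], [0, 0, 0]]
    - [[0, 0, 0], [0, 0, 0]]
    - [[0, 0, 0], [0, 0, 0]]
    - [[0, 0, 0], [0, 0, 0]]
    - [[0, 0, 0], [0, 0, 0]]
    - [[0, 0, 0], [0, 0, 0]]
    - [[0, 0, 0], [0, 0, 0]]
    - [[0, 0, 0], [0, 0, 0]]
    - [[0, 0, 0], [0, 0, 0]]

```text
clock: 49.55
tool_pos: [0.5014, 0.3727, 0.1303]
eef_rot: [0.382, 0.924, 0.0, 0.0]
contact_force: [-0.3, 0.7, -0.8]
opening: 0.364
finger_force: 15.0
```

```bash
python3 - <<'E'
from h import *
s=r.get_state(); print(s['clock'],s['tool_pos'],s['contact_force'])
c,p,d=snap('scene'); a=cv2.resize(p[300:440,380:560],None,fx=3,fy=3,interpolation=cv2.INTER_CUBIC)
c2,p2,d2=snap('wrist'); b=p2[60:400,200:440]
o=np.zeros((420,780,3),np.uint8); o[:,:540]=a; o[:340,540:]=b; cv2.imwrite('pics/s6.png',o[...,::-1])
E
```

```text
49.55 [0.50141379 0.37265184 0.13030451] [-0.28590862  0.72178551 -0.77721527]
```

View pics/s6.png

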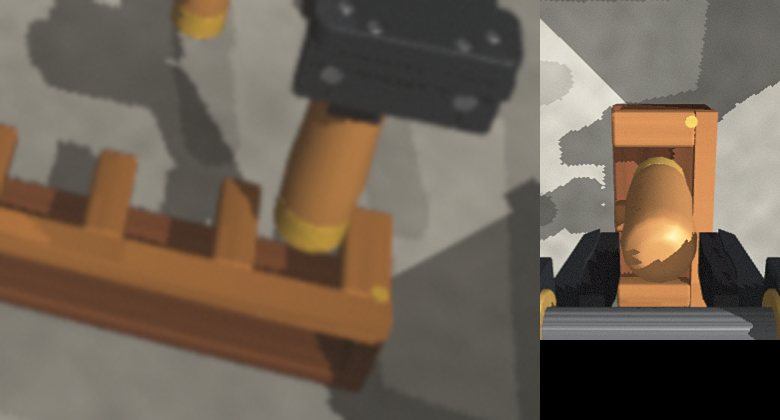

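The handle's foot hovers over the end notch, between its two bars in both views. Lower it.

Call:
step_arm:
  increments:
    - [[0, 0, -0.5], [0, 0, 0]]
    - [[0, 0, -0.5], [0, 0, 0]]
    - [[0, 0, -0.5], [0, 0, 0]]
    - [[0, 0, -0.5], [0, 0, 0]]
    - [[0, 0, 0], [0, 0, 0]]
    - [[0, 0, 0], [0, 0, 0]]
    - [[0, 0, 0], [0, 0, 0]]
    - [[0, 0, 0], [0, 0, 0]]
    - [[0, 0, 0], [0, 0, 0]]
    - [[0, 0, 0], [0, 0, 0]]

```text
clock: 50.65
tool_pos: [0.5015, 0.3726, 0.1104]
eef_rot: [0.383, 0.924, 0.0, 0.0]
contact_force: [-0.5, -0.2, -0.5]
opening: 0.362
finger_force: 15.0
```

Call:
step_arm:
  increments:
    - [[0, 0, -0.5], [0, 0, 0]]
    - [[0, 0, -0.5], [0, 0, 0]]
    - [[0, 0, -0.5], [0, 0, 0]]
    - [[0, 0, -0.5], [0, 0, 0]]
    - [[0, 0, -0.5], [0, 0, 0]]
    - [[0, 0, -0.5], [0, 0, 0]]
    - [[0, 0, -0.5], [0, 0, 0]]
    - [[0, 0, -0.2], [0, 0, 0]]
    - [[0, 0, 0], [0, 0, 0]]
    - [[0, 0, 0], [0, 0, 0]]

```text
clock: 51.65
tool_pos: [0.5016, 0.3727, 0.0733]
eef_rot: [0.383, 0.924, 0.0, 0.0]
contact_force: [0.4, -0.3, -0.8]
opening: 0.359
finger_force: 15.0
```

Call:
step_arm:
  increments:
    - [[0, 0, 0], [0, 0, 0]]
    - [[0, 0, 0], [0, 0, 0]]
    - [[0, 0, 0], [0, 0, 0]]
    - [[0, 0, 0], [0, 0, 0]]
    - [[0, 0, 0], [0, 0, 0]]
    - [[0, 0, 1], [0, 0, 0]]
    - [[0, 0, 2], [0, 0, 0]]
    - [[0, 0, 2], [0, 0, 0]]
    - [[0, 0, 3], [0, 0, 0]]
    - [[0, 0, 3.5], [0, 0, 0]]
  fingers: 0.5

```text
clock: 52.65
tool_pos: [0.5009, 0.3722, 0.1893]
eef_rot: [0.382, 0.924, -0.001, -0.0]
contact_force: [-1.1, -0.1, -0.0]
opening: 0.5
finger_force: 0.0
```

Call:
step_arm:
  increments:
    - [[-1.2, -2.4, 0], [0, 0, 0]]
    - [[-1.2, -2.4, 0], [0, 0, 0]]
    - [[-1.2, -2.4, 0], [0, 0, 0]]
    - [[-1.2, -2.4, 0], [0, 0, 0]]
    - [[-1.2, -2.4, 0], [0, 0, 0]]
    - [[-1.2, -2.4, 0], [0, 0, 0]]
    - [[-1.2, -2.4, 0], [0, 0, 0]]
    - [[-1.35, -2.16, 0], [0, 0, 0]]
    - [[0, 0, 0], [0, 0, 0]]
    - [[0, 0, 0], [0, 0, 0]]
  fingers: 0.65

```text
clock: 53.65
tool_pos: [0.4045, 0.1832, 0.189]
eef_rot: [0.383, 0.924, 0.001, 0.001]
contact_force: [0.5, 1.1, -0.6]
opening: 0.649
finger_force: 0.0
```

Call:
step_arm:
  increments:
    - [[0, 0, 0], [0, 0, 0]]
    - [[0, 0, 0], [0, 0, 0]]
    - [[0, 0, 0], [0, 0, 0]]
    - [[0, 0, 0], [0, 0, 0]]
    - [[0, 0, 0], [0, 0, 0]]
    - [[0, 0, 0], [0, 0, 0]]
    - [[0, 0, 0], [0, 0, 0]]
    - [[0, 0, 0], [0, 0, 0]]
    - [[0, 0, 0], [0, 0, 0]]
    - [[0, 0, 0], [0, 0, 0]]

```text
clock: 54.65
tool_pos: [0.404, 0.183, 0.1882]
eef_rot: [0.382, 0.924, 0.0, 0.0]
contact_force: [0.2, 0.9, -0.0]
opening: 0.648
finger_force: 0.0
```

```bash
python3 - <<'E'
from h import *
s=r.get_state(); c,p,d=snap('wrist','w7.png'); print(s['clock'],s['tool_pos'])
for o in handles(c,p,d): print(o)
E
```

```text
54.65 [0.40395037 0.18301034 0.18824095]
([325, 46, 50, 49], array([0.344 , 0.2722]), 0.001, np.float64(0.1058))
([607, 111, 33, 49], array([0.4958, 0.3693]), 0.0099, np.float64(0.115))
([298, 200, 44, 49], array([0.4041, 0.1836]), 0.0009, np.float64(0.1051))
```

View pics/w7.png

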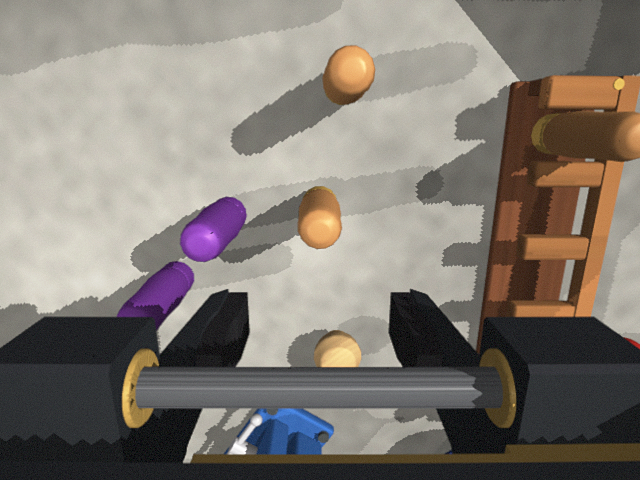

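The first good handle stands upright in the end notch (600,133); the next handle is at (320,217), between the fingers. Take it and test it.

Call:
step_arm:
  increments:
    - [[0, 0, -2], [0, 0, 0]]
    - [[0, 0.03, -2], [0, 0, 0]]
    - [[0, 0, -2], [0, 0, 0]]
    - [[0, 0, -2], [0, 0, 0]]
    - [[0, 0, -2], [0, 0, 0]]
    - [[0, 0, -1.5], [0, 0, 0]]
    - [[0, 0, -1.3], [0, 0, 0]]
    - [[0, 0, 0], [0, 0, 0]]
    - [[0, 0, 0], [0, 0, 0]]
    - [[0, 0, 0], [0, 0, 0]]

```text
clock: 55.7
tool_pos: [0.4044, 0.1835, 0.0608]
eef_rot: [0.383, 0.924, 0.0, 0.0]
contact_force: [-0.9, -0.4, -0.0]
opening: 0.654
finger_force: 0.0
```

Call:
step_arm:
  increments:
    - [[0, 0, 0], [0, 0, 0]]
    - [[0, 0, 0], [0, 0, 0]]
    - [[0, 0, 0], [0, 0, 0]]
    - [[0, 0, 0], [0, 0, 0]]
    - [[0, 0, 0], [0, 0, 0]]
    - [[0, 0, 0], [0, 0, 0]]
    - [[0, 0, 0], [0, 0, 0]]
    - [[0, 0, 0], [0, 0, 0]]
    - [[0, 0, 0], [0, 0, 0]]
    - [[0, 0, 0], [0, 0, 0]]
  fingers: 0.25

```text
clock: 56.7
tool_pos: [0.4042, 0.1834, 0.0604]
eef_rot: [0.383, 0.924, 0.0, 0.0]
contact_force: [-0.4, 1.1, 5.8]
opening: 0.359
finger_force: 15.0
```

Call:
step_arm:
  increments:
    - [[0, 0, 1], [0, 0, 0]]
    - [[0, 0, 2], [0, 0, 0]]
    - [[0, 0, 2], [0, 0, 0]]
    - [[0, 0, 2], [0, 0, 0]]
    - [[0, 0, 2], [0, 0, 0]]
    - [[0, 0, 2], [0, 0, 0]]
    - [[0, 0, 2], [0, 0, 0]]
    - [[0, 0, 2], [0, 0, 0]]
    - [[0, 0, 1], [0, 0, 0]]
    - [[0, 0, 0], [0, 0, 0]]

```text
clock: 57.7
tool_pos: [0.4044, 0.1835, 0.2213]
eef_rot: [0.383, 0.924, 0.001, 0.001]
contact_force: [-0.5, -0.4, -1.0]
opening: 0.361
finger_force: 15.0
```

Call:
step_arm:
  increments:
    - [[2, -2.8, 0], [0, 0, 0]]
    - [[2, -2.8, 0], [0, 0, 0]]
    - [[2, -2.8, 0], [0, 0, 0]]
    - [[2, -2.8, 0], [0, 0, 0]]
    - [[2, -2.8, 0], [0, 0, 0]]
    - [[2, -2.8, 0], [0, 0, 0]]
    - [[2, -2.8, 0], [0, 0, 0]]
    - [[1.5, -2.2, 0], [0, 0, 0]]
    - [[0.62, -0.96, 0], [0, 0, 0]]
    - [[0, 0, 0], [0, 0, 0]]

```text
clock: 58.7
tool_pos: [0.5648, -0.0456, 0.2191]
eef_rot: [0.384, 0.923, -0.001, -0.001]
contact_force: [-0.6, -0.3, -1.4]
opening: 0.362
finger_force: 15.0
```

Call:
step_arm:
  increments:
    - [[0, 0, 0], [0, 0, 0]]
    - [[0, 0, 0], [0, 0, 0]]
    - [[0, 0, 0], [0, 0, 0]]
    - [[0, 0, 0], [0, 0, 0]]
    - [[0, 0, -0.5], [0, 0, 0]]
    - [[0, 0, -0.5], [0, 0, 0]]
    - [[0, 0, 0], [0, 0, 0]]
    - [[0, 0, 0], [0, 0, 0]]
    - [[0, 0, 0], [0, 0, 0]]
    - [[0, 0, 0], [0, 0, 0]]

```text
clock: 59.7
tool_pos: [0.5653, -0.0443, 0.2103]
eef_rot: [0.383, 0.924, 0.0, 0.0]
contact_force: [0.3, -0.3, -0.4]
opening: 0.361
finger_force: 15.0
```

Exactly over the tang; lower in two stages.

Call:
step_arm:
  increments:
    - [[0, 0, -0.5], [0, 0, 0]]
    - [[0, 0, -0.5], [0, 0, 0]]
    - [[0, 0, -0.5], [0, 0, 0]]
    - [[0, 0, -0.5], [0, 0, 0]]
    - [[0, 0, -0.3], [0, 0, 0]]
    - [[0, 0, 0], [0, 0, 0]]
    - [[0, 0, 0], [0, 0, 0]]
    - [[0, 0, 0], [0, 0, 0]]
    - [[0, 0, 0], [0, 0, 0]]
    - [[0, 0, 0], [0, 0, 0]]

```text
clock: 60.7
tool_pos: [0.5652, -0.0443, 0.1874]
eef_rot: [0.382, 0.924, 0.0, 0.0]
contact_force: [0.7, -0.3, 0.2]
opening: 0.366
finger_force: 15.0
```

Call:
step_arm:
  increments:
    - [[0, 0, -0.2], [0, 0, 0]]
    - [[0, 0, -0.2], [0, 0, 0]]
    - [[0, 0, -0.2], [0, 0, 0]]
    - [[0, 0, -0.2], [0, 0, 0]]
    - [[0, 0, -0.2], [0, 0, 0]]
    - [[0, 0, -0.2], [0, 0, 0]]
    - [[0, 0, 0], [0, 0, 0]]
    - [[0, 0, 0], [0, 0, 0]]
    - [[0, 0, 0], [0, 0, 0]]
    - [[0, 0, 0], [0, 0, 0]]

```text
clock: 61.7
tool_pos: [0.5669, -0.0448, 0.1771]
eef_rot: [0.383, 0.924, 0.001, 0.002]
contact_force: [-1.5, -0.5, 9.9]
opening: 0.361
finger_force: 15.0
```

Call:
step_arm:
  increments:
    - [[0, 0, 0.3], [0, 0, 0]]
    - [[0, 0, 0.3], [0, 0, 0]]
    - [[0, 0, 0.1], [0, 0, 0]]
    - [[0.1, 0.1, 0], [0, 0, 0]]
    - [[0.1, 0.1, 0], [0, 0, 0]]
    - [[0, 0, 0], [0, 0, 0]]
    - [[0, 0, 0], [0, 0, 0]]
    - [[0, 0, 0], [0, 0, 0]]
    - [[0, 0, 0], [0, 0, 0]]
    - [[0, 0, 0], [0, 0, 0]]

```text
clock: 62.7
tool_pos: [0.5666, -0.0426, 0.182]
eef_rot: [0.383, 0.924, -0.0, -0.0]
contact_force: [-1.4, -2.3, -1.0]
opening: 0.364
finger_force: 15.0
```

Call:
step_arm:
  increments:
    - [[-0.1, -0.1, 0], [0, 0, 0]]
    - [[-0.1, -0.1, 0], [0, 0, 0]]
    - [[-0.1, -0.1, 0], [0, 0, 0]]
    - [[-0.1, -0.1, 0], [0, 0, 0]]
    - [[0, 0, 0], [0, 0, 0]]
    - [[0, 0, 0], [0, 0, 0]]
    - [[0, 0, 0], [0, 0, 0]]
    - [[0, 0, 0], [0, 0, 0]]
    - [[0, 0, 0], [0, 0, 0]]
    - [[0, 0, 0], [0, 0, 0]]

```text
clock: 63.7
tool_pos: [0.5637, -0.0459, 0.1824]
eef_rot: [0.382, 0.924, 0.0, 0.0]
contact_force: [2.5, 2.0, 0.1]
opening: 0.36
finger_force: 15.0
```

```bash
python3 - <<'E'
from h import *
n,rect,p=tray()
D=np.load('top0.npz')['p']; a=p[150:320,400:580]; b=D[150:320,400:580]
print(np.abs(a.astype(int)-b)[...,2].mean(), np.abs(a.astype(int)-b)[120:170,:].mean())
cv2.imwrite('pics/t8.png',cv2.resize(np.hstack([b,a]),None,fx=2,fy=2)[...,::-1])
E
```

```text
36.23607843137255 43.58548148148148
```

View pics/t8.png

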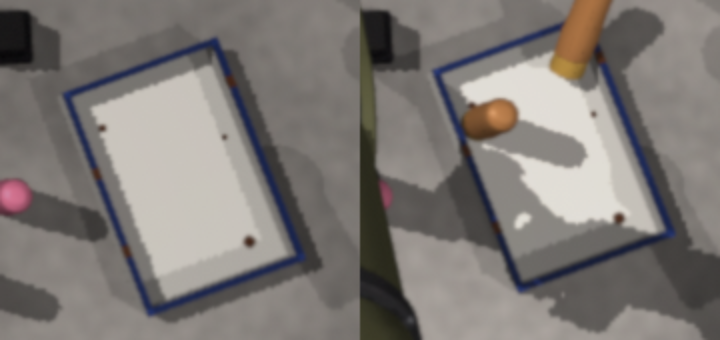

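The tray has been knocked (about +24 mm x, −11 mm y), and one handle in it has toppled against the far rim (foot at (568,68) in the crop); the other still stands at (490,118). This third one is narrow too; I'll put it in the free lower part.

Call:
step_arm:
  increments:
    - [[0.1, 0.1, 0.5], [0, 0, 0]]
    - [[0, 0, 1], [0, 0, 0]]
    - [[0, 0, 1.5], [0, 0, 0]]
    - [[0, 0, 1.5], [0, 0, 0]]
    - [[0, 0, 1.5], [0, 0, 0]]
    - [[-0.4, -2, 0], [0, 0, 0]]
    - [[-0.4, -2, 0], [0, 0, 0]]
    - [[-0.4, -3, 0], [0, 0, 0]]
    - [[-0.4, -3, 0], [0, 0, 0]]
    - [[-0.4, -3, 0], [0, 0, 0]]

```text
clock: 64.75
tool_pos: [0.5424, -0.1774, 0.2428]
eef_rot: [0.383, 0.924, -0.001, -0.001]
contact_force: [0.1, -0.4, -0.4]
opening: 0.361
finger_force: 15.0
```

Call:
step_arm:
  increments:
    - [[-0.5, -3, 0], [0, 0, 0]]
    - [[-0.5, -3, 0], [0, 0, 0]]
    - [[-0.5, -3, 0], [0, 0, 0]]
    - [[-0.5, -3, 0], [0, 0, 0]]
    - [[-0.6, -3, 0], [0, 0, 0]]
    - [[-0.6, -3, 0], [0, 0, 0]]
    - [[-0.5, -1.1, 0], [0, 0, 0]]
    - [[0, 0, -2], [0, 0, 0]]
    - [[0, 0, -2], [0, 0, 0]]
    - [[0, 0, -2], [0, 0, 0]]

```text
clock: 65.75
tool_pos: [0.5064, -0.3654, 0.1821]
eef_rot: [0.382, 0.924, 0.0, -0.001]
contact_force: [0.9, 0.3, -0.7]
opening: 0.358
finger_force: 15.0
```

Call:
step_arm:
  increments:
    - [[0, 0, -2], [0, 0, 0]]
    - [[0, 0, -2], [0, 0, 0]]
    - [[0, 0, -2], [0, 0, 0]]
    - [[0, 0, -2], [0, 0, 0]]
    - [[0, 0, -1.5], [0, 0, 0]]
    - [[0, 0, -1], [0, 0, 0]]
    - [[0, 0, -0.5], [0, 0, 0]]
    - [[0, 0, -0.3], [0, 0, 0]]
    - [[0, 0, 0], [0, 0, 0]]
    - [[0, 0, 0], [0, 0, 0]]

```text
clock: 66.75
tool_pos: [0.5076, -0.3666, 0.0699]
eef_rot: [0.383, 0.924, -0.0, 0.001]
contact_force: [0.1, -0.2, -0.4]
opening: 0.365
finger_force: 15.0
```

Call:
step_arm:
  increments:
    - [[0, 0, 0], [0, 0, 0]]
    - [[0, 0, 0], [0, 0, 0]]
    - [[0, 0, 0], [0, 0, 0]]
    - [[0, 0, 0], [0, 0, 0]]
    - [[0, 0, 0], [0, 0, 0]]
    - [[0, 0, 1], [0, 0, 0]]
    - [[0, 0, 2], [0, 0, 0]]
    - [[0, 0, 2], [0, 0, 0]]
    - [[0, 0, 3], [0, 0, 0]]
    - [[0, 0, 4], [0, 0, 0]]
  fingers: 0.5

```text
clock: 67.75
tool_pos: [0.5061, -0.3656, 0.1897]
eef_rot: [0.382, 0.924, 0.0, -0.001]
contact_force: [0.4, -1.2, -0.1]
opening: 0.5
finger_force: 0.0
```

Call:
step_arm:
  increments:
    - [[0.5, -0.5, 1], [0, 0, 0]]
    - [[0.5, -0.5, 1], [0, 0, 0]]
    - [[0.5, -0.5, 1], [0, 0, 0]]
    - [[0.5, -0.5, 1], [0, 0, 0]]
    - [[0.5, -0.5, 1], [0, 0, 0]]
    - [[0.5, -0.5, 1], [0, 0, 0]]
    - [[0.5, -0.5, 1], [0, 0, 0]]
    - [[0.5, -0.5, 1], [0, 0, 0]]
    - [[0, 0, 0], [0, 0, 0]]
    - [[0, 0, 0], [0, 0, 0]]

```text
clock: 68.75
tool_pos: [0.5469, -0.4061, 0.2694]
eef_rot: [0.383, 0.924, 0.0, -0.0]
contact_force: [-0.2, 0.2, -0.1]
opening: 0.502
finger_force: 0.0
```

```bash
python3 - <<'E'
from h import *
c,p,d=snap('wrist','w9.png'); np.savez('w9.npz',p=p,d=d,R=c['R'],t=c['t']); print(r.get_state()['tool_pos'])
c2,p2,d2=snap('scene'); np.savez('s9.npz',p=p2,d=d2)
a=p[0:330,120:560]; b=cv2.resize(p2[150:240,210:340],None,fx=2.5,fy=2.5,interpolation=cv2.INTER_CUBIC)
o=np.zeros((330,440+325,3),np.uint8); o[:,:440]=a; o[:225,440:]=b; cv2.imwrite('pics/w9c.png',o[...,::-1])
E
```

```text
[ 0.546571   -0.40578097  0.26898268]
```

View pics/w9c.png

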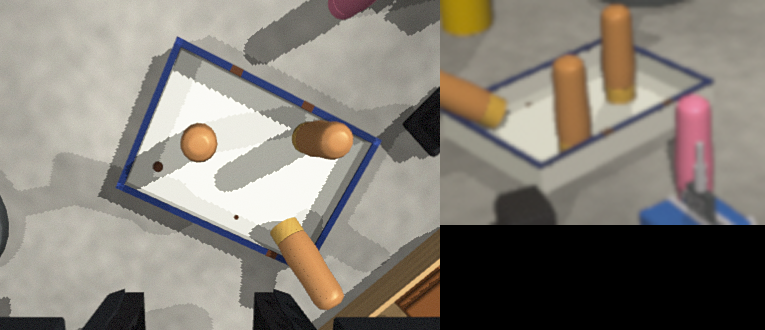

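The crop shows two handles standing in the tray ((198,142) and (330,138)) and the toppled one lying over the tray's corner rim: brass foot at (287,228) inside the tray, top outside at (328,298) near the wooden box. Measure its foot and slope.

```bash
python3 - <<'E'
from h import *
D=np.load('w9.npz');p,d=D['p'],D['d'];c=r.calibration('wrist');c['R']=D['R'];c['t']=D['t'];P=cloud(c,d);hsv=cv2.cvtColor(p,cv2.COLOR_RGB2HSV)
# tray corners at rim z=.03 (crop offset u+120)
for n,(u,v) in dict(A=(178,39),B=(379,142),C=(118,185)).items(): print(n,world(c,u+120,v,z=.03).round(4))
C=world(c,298,39,z=.03)[:2];B=world(c,499,142,z=.03)[:2];A=world(c,238,185,z=.03)[:2]
l=(B-C)/np.linalg.norm(B-C); s=(A-C)/np.linalg.norm(A-C); cen=(A+B)/2; print('lens',np.linalg.norm(B-C),np.linalg.norm(A-C),'cen',cen,'l',l,'s',s)
m=np.zeros(d.shape,bool); m[205:315,385:475]=1
m&=(hsv[...,0]>=8)&(hsv[...,0]<=26)&(hsv[...,1]>110)&(hsv[...,2]>70)&(P[...,2]>.01)
n,lab,st,_=cv2.connectedComponentsWithStats(m.astype(np.uint8)); k=1+np.argmax(st[1:,4]); m=lab==k
q=P[m]; mu=q.mean(0); w=np.linalg.svd(q-mu,full_matrices=False)[2][0]; w*=np.sign(w[0]); e=(q-mu)@w
print(m.sum(),'mean',mu.round(4),'axis',w.round(3),e.min().round(4),e.max().round(4))
for a,b in ((e.min(),e.min()+.012),(-.01,.01),(e.max()-.015,e.max())):
    k=(e>=a)&(e<=b); x=q[k]; print('mean',x.mean(0).round(4),'zmax',np.percentile(x[:,2],97).round(4))
foot=q[e<e.min()+.006].mean(0); print('foot in tray s,l',(foot[:2]-cen)@s,(foot[:2]-cen)@l)
E
```

```text
A [ 0.4256 -0.313   0.03  ]
B [ 0.6407 -0.2347  0.03  ]
C [ 0.4792 -0.46    0.03  ]
lens 0.22886685907956944 0.1564504123613606 cen [ 0.55993793 -0.34736225] l [0.93965907 0.34211232] s [ 0.34261993 -0.9394741 ]
2990 mean [ 0.6739 -0.3733  0.0627] axis [ 0.016 -0.043  0.999] -0.0463 0.3855
mean [ 0.6421 -0.3616  0.0272] zmax 0.0293
mean [ 0.6771 -0.3738  0.0627] zmax 0.0717
mean [ 0.4961 -0.3546  0.4522] zmax 0.4522
foot in tray s,l 0.03895562325899873 0.0937725812224475
```

```bash
python3 - <<'E'
from h import *
D=np.load('w9.npz');p,d=D['p'],D['d'];c=r.calibration('wrist');c['R']=D['R'];c['t']=D['t'];P=cloud(c,d);hsv=cv2.cvtColor(p,cv2.COLOR_RGB2HSV)
cen=np.array([.5599,-.3474]);l=np.array([.9397,.342]);s=np.array([.3423,-.9396])
m=np.zeros(d.shape,bool); m[205:312,385:468]=1
m&=(hsv[...,0]>=8)&(hsv[...,0]<=26)&(hsv[...,1]>110)&(hsv[...,2]>70)&(P[...,2]>.015)&(P[...,2]<.12)
n,lab,st,_=cv2.connectedComponentsWithStats(m.astype(np.uint8)); k=1+np.argmax(st[1:,4]); m=lab==k
q=P[m]; mu=q.mean(0); w=np.linalg.svd(q-mu,full_matrices=False)[2][0]; w*=np.sign(w[0]); e=(q-mu)@w
print(len(q),mu.round(4),w.round(3),e.min(),e.max())
for a in np.arange(e.min(),e.max()-.01,.015):
    x=q[(e>=a)&(e<a+.015)]; print(x.mean(0).round(3),'zmax',np.percentile(x[:,2],97).round(3),'w',len(x))
x=q[e<e.min()+.006].mean(0);print((x[:2]-cen)@s,(x[:2]-cen)@l)
brass=(hsv[...,0]>=19)&m; print(brass.sum(),P[brass].mean(0))
E
```

```text
2974 [ 0.6749 -0.3734  0.0606] [ 0.814 -0.173  0.555] -0.052708969232975814 0.05095042426346575
[ 0.639 -0.366  0.035] zmax 0.041 w 384
[ 0.65  -0.368  0.044] zmax 0.05 w 406
[ 0.662 -0.371  0.053] zmax 0.059 w 453
[ 0.674 -0.373  0.061] zmax 0.067 w 460
[ 0.687 -0.376  0.069] zmax 0.075 w 440
[ 0.699 -0.379  0.078] zmax 0.084 w 460
[ 0.711 -0.381  0.084] zmax 0.087 w 371
0.042110866728606075 0.0647088166177999
457 [ 0.63997125 -0.36604178  0.03580057]
```

The toppled one leans with its foot on the tray's floor (≈65 mm and 42 mm from centre, well inside the walls) and its centre of mass inside the rim: it meets the condition, so leave it and recheck later. Now the last handle.

Call:
step_arm:
  increments:
    - [[-1.01, 3.4, 0], [0, 0, 0]]
    - [[-1.01, 3.4, 0], [0, 0, 0]]
    - [[-1.01, 3.4, 0], [0, 0, 0]]
    - [[-1.01, 3.4, 0], [0, 0, 0]]
    - [[-1.01, 3.4, 0], [0, 0, 0]]
    - [[-1.01, 3.4, 0], [0, 0, 0]]
    - [[-1.01, 3.4, 0], [0, 0, 0]]
    - [[-1.01, 3.4, 0], [0, 0, 0]]
    - [[-1.01, 3.4, 0], [0, 0, 0]]
    - [[-1.01, 3.4, 0], [0, 0, 0]]
  fingers: 0.65

```text
clock: 69.85
tool_pos: [0.4449, -0.0649, 0.2691]
eef_rot: [0.382, 0.924, -0.0, -0.0]
contact_force: [1.2, 0.2, 0.3]
opening: 0.649
finger_force: 0.0
```

Call:
step_arm:
  increments:
    - [[-1.02, 3.4, -0.8], [0, 0, 0]]
    - [[-1.02, 3.4, -0.8], [0, 0, 0]]
    - [[-1.02, 3.4, -0.8], [0, 0, 0]]
    - [[-1.02, 3.4, -0.8], [0, 0, 0]]
    - [[-1.02, 3.4, -0.8], [0, 0, 0]]
    - [[-1.02, 3.4, -0.8], [0, 0, 0]]
    - [[-1.02, 3.4, -0.8], [0, 0, 0]]
    - [[-1.02, 3.4, -0.8], [0, 0, 0]]
    - [[-1, 3.4, -0.8], [0, 0, 0]]
    - [[-1, 3.18, -0.8], [0, 0, 0]]

```text
clock: 70.85
tool_pos: [0.3435, 0.2728, 0.1889]
eef_rot: [0.382, 0.924, -0.0, -0.0]
contact_force: [1.1, 0.2, -0.6]
opening: 0.653
finger_force: 0.0
```

Call:
step_arm:
  increments:
    - [[0, 0, 0], [0, 0, 0]]
    - [[0, 0, 0], [0, 0, 0]]
    - [[0, 0, 0], [0, 0, 0]]
    - [[0, 0, 0], [0, 0, 0]]
    - [[0, 0, 0], [0, 0, 0]]
    - [[0, 0, 0], [0, 0, 0]]
    - [[0, 0, 0], [0, 0, 0]]
    - [[0, 0, 0], [0, 0, 0]]
    - [[0, 0, 0], [0, 0, 0]]
    - [[0, 0, 0], [0, 0, 0]]

```text
clock: 71.85
tool_pos: [0.3445, 0.2715, 0.1892]
eef_rot: [0.382, 0.924, 0.0, 0.0]
contact_force: [-0.4, 0.3, 0.3]
opening: 0.651
finger_force: 0.0
```

```bash
python3 - <<'E'
from h import *
s=r.get_state(); c,p,d=snap('wrist'); print(s['clock'],s['tool_pos'],s['eef_rot'],s['q'])
for o in handles(c,p,d): print(o)
E
```

```text
71.85 [0.34452869 0.27152064 0.18923453] [3.82463975e-01 9.23970404e-01 2.64556083e-05 3.63802252e-06] [-0.72938536  0.47586938 -0.06411271  2.1210102   0.05650743  0.54620713
 -0.04881597]
([297, 199, 44, 49], array([0.3439, 0.2723]), 0.001, np.float64(0.1053))
([539, 248, 54, 52], array([0.4979, 0.3724]), 0.009, np.float64(0.115))
```

Call:
step_arm:
  increments:
    - [[-0.05, 0.07, -2], [0, 0, 0]]
    - [[0, 0, -2], [0, 0, 0]]
    - [[0, 0, -2], [0, 0, 0]]
    - [[0, 0, -2], [0, 0, 0]]
    - [[0, 0, -2], [0, 0, 0]]
    - [[0, 0, -1.5], [0, 0, 0]]
    - [[0, 0, -1.35], [0, 0, 0]]
    - [[0, 0, 0], [0, 0, 0]]
    - [[0, 0, 0], [0, 0, 0]]
    - [[0, 0, 0], [0, 0, 0]]

```text
clock: 72.9
tool_pos: [0.3444, 0.2725, 0.0613]
eef_rot: [0.383, 0.924, 0.001, 0.0]
contact_force: [-0.1, -0.6, 1.0]
opening: 0.651
finger_force: 0.0
```

Call:
step_arm:
  increments:
    - [[0, 0, 0], [0, 0, 0]]
    - [[0, 0, 0], [0, 0, 0]]
    - [[0, 0, 0], [0, 0, 0]]
    - [[0, 0, 0], [0, 0, 0]]
    - [[0, 0, 0], [0, 0, 0]]
    - [[0, 0, 0], [0, 0, 0]]
    - [[0, 0, 0], [0, 0, 0]]
    - [[0, 0, 0], [0, 0, 0]]
    - [[0, 0, 0], [0, 0, 0]]
    - [[0, 0, 0], [0, 0, 0]]
  fingers: 0.25

```text
clock: 73.9
tool_pos: [0.3442, 0.2723, 0.0609]
eef_rot: [0.383, 0.924, 0.0, 0.0]
contact_force: [-0.4, -0.2, 5.1]
opening: 0.361
finger_force: 15.0
```

Call:
step_arm:
  increments:
    - [[0, 0, 1], [0, 0, 0]]
    - [[0, 0, 2], [0, 0, 0]]
    - [[0, 0, 2], [0, 0, 0]]
    - [[0, 0, 2], [0, 0, 0]]
    - [[0, 0, 2], [0, 0, 0]]
    - [[0, 0, 2], [0, 0, 0]]
    - [[0, 0, 2], [0, 0, 0]]
    - [[0, 0, 2], [0, 0, 0]]
    - [[0, 0, 1], [0, 0, 0]]
    - [[0, 0, 0], [0, 0, 0]]

```text
clock: 74.9
tool_pos: [0.3445, 0.2726, 0.2222]
eef_rot: [0.383, 0.924, 0.001, 0.001]
contact_force: [0.1, -0.4, -1.3]
opening: 0.358
finger_force: 15.0
```

Call:
step_arm:
  increments:
    - [[2.21, -3.16, 0], [0, 0, 0]]
    - [[2.21, -3.16, 0], [0, 0, 0]]
    - [[2.21, -3.16, 0], [0, 0, 0]]
    - [[2.21, -3.16, 0], [0, 0, 0]]
    - [[2.21, -3.16, 0], [0, 0, 0]]
    - [[2.21, -3.16, 0], [0, 0, 0]]
    - [[2.21, -3.16, 0], [0, 0, 0]]
    - [[2.21, -3.16, 0], [0, 0, 0]]
    - [[2.21, -3.16, 0], [0, 0, 0]]
    - [[2.21, -3.2, 0], [0, 0, 0]]

```text
clock: 75.9
tool_pos: [0.5649, -0.0455, 0.2198]
eef_rot: [0.382, 0.924, -0.0, -0.001]
contact_force: [0.3, -0.5, -0.7]
opening: 0.363
finger_force: 15.0
```

Call:
step_arm:
  increments:
    - [[0, 0, 0], [0, 0, 0]]
    - [[0, 0, 0], [0, 0, 0]]
    - [[0, 0, 0], [0, 0, 0]]
    - [[0, 0, 0], [0, 0, 0]]
    - [[0, 0, -0.5], [0, 0, 0]]
    - [[0, 0, -0.5], [0, 0, 0]]
    - [[0, 0, 0], [0, 0, 0]]
    - [[0, 0, 0], [0, 0, 0]]
    - [[0, 0, 0], [0, 0, 0]]
    - [[0, 0, 0], [0, 0, 0]]

```text
clock: 76.9
tool_pos: [0.5652, -0.0442, 0.2109]
eef_rot: [0.383, 0.924, 0.0, 0.0]
contact_force: [0.1, -0.5, -0.0]
opening: 0.362
finger_force: 15.0
```

Call:
step_arm:
  increments:
    - [[0, 0, -0.5], [0, 0, 0]]
    - [[0, 0, -0.5], [0, 0, 0]]
    - [[0, 0, -0.5], [0, 0, 0]]
    - [[0, 0, -0.5], [0, 0, 0]]
    - [[0, 0, -0.3], [0, 0, 0]]
    - [[0, 0, 0], [0, 0, 0]]
    - [[0, 0, 0], [0, 0, 0]]
    - [[0, 0, 0], [0, 0, 0]]
    - [[0, 0, 0], [0, 0, 0]]
    - [[0, 0, 0], [0, 0, 0]]

```text
clock: 77.9
tool_pos: [0.5652, -0.0442, 0.1879]
eef_rot: [0.383, 0.924, 0.0, 0.0]
contact_force: [0.6, -0.2, -1.4]
opening: 0.362
finger_force: 15.0
```

Call:
step_arm:
  increments:
    - [[0, 0, -0.2], [0, 0, 0]]
    - [[0, 0, -0.2], [0, 0, 0]]
    - [[0, 0, -0.2], [0, 0, 0]]
    - [[0, 0, -0.2], [0, 0, 0]]
    - [[0, 0, -0.2], [0, 0, 0]]
    - [[0, 0, -0.2], [0, 0, 0]]
    - [[0, 0, 0], [0, 0, 0]]
    - [[0, 0, 0], [0, 0, 0]]
    - [[0, 0, 0], [0, 0, 0]]
    - [[0, 0, 0], [0, 0, 0]]

```text
clock: 78.9
tool_pos: [0.5651, -0.0442, 0.1758]
eef_rot: [0.382, 0.924, 0.0, 0.0]
contact_force: [-0.2, -0.3, -0.2]
opening: 0.363
finger_force: 15.0
```

Call:
step_arm:
  increments:
    - [[0, 0, -0.2], [0, 0, 0]]
    - [[0, 0, -0.2], [0, 0, 0]]
    - [[0, 0, -0.2], [0, 0, 0]]
    - [[0, 0, -0.2], [0, 0, 0]]
    - [[0, 0, -0.2], [0, 0, 0]]
    - [[0, 0, -0.2], [0, 0, 0]]
    - [[0, 0, -0.2], [0, 0, 0]]
    - [[0, 0, 0], [0, 0, 0]]
    - [[0, 0, 0], [0, 0, 0]]
    - [[0, 0, 0], [0, 0, 0]]

```text
clock: 79.9
tool_pos: [0.5651, -0.0442, 0.1618]
eef_rot: [0.382, 0.924, 0.0, 0.0]
contact_force: [-0.1, -0.6, -0.3]
opening: 0.361
finger_force: 15.0
```

Call:
step_arm:
  increments:
    - [[0, 0, -0.2], [0, 0, 0]]
    - [[0, 0, -0.2], [0, 0, 0]]
    - [[0, 0, -0.2], [0, 0, 0]]
    - [[0, 0, -0.1], [0, 0, 0]]
    - [[0, 0, 0], [0, 0, 0]]
    - [[0, 0, 0], [0, 0, 0]]
    - [[0, 0, 0], [0, 0, 0]]
    - [[0, 0, 0], [0, 0, 0]]
    - [[0, 0, 0], [0, 0, 0]]
    - [[0, 0, 0], [0, 0, 0]]

```text
clock: 80.9
tool_pos: [0.566, -0.0444, 0.1559]
eef_rot: [0.383, 0.924, 0.0, 0.001]
contact_force: [-1.2, 0.5, 7.0]
opening: 0.361
finger_force: 15.0
```

A second good one. Carry it to the middle notch.

Call:
step_arm:
  increments:
    - [[0, 0, 0.5], [0, 0, 0]]
    - [[0, 0, 1], [0, 0, 0]]
    - [[0, 0, 1.5], [0, 0, 0]]
    - [[0, 0, 2], [0, 0, 0]]
    - [[0, 0, 2], [0, 0, 0]]
    - [[0, 0, 2], [0, 0, 0]]
    - [[0, 0, 0], [0, 0, 0]]
    - [[0.2, 3, 0], [0, 0, 0]]
    - [[0.2, 3, 0], [0, 0, 0]]
    - [[0.2, 3, 0], [0, 0, 0]]

```text
clock: 81.9
tool_pos: [0.5704, 0.0466, 0.2438]
eef_rot: [0.383, 0.924, -0.0, -0.001]
contact_force: [0.4, 0.3, -0.7]
opening: 0.357
finger_force: 15.0
```

Call:
step_arm:
  increments:
    - [[0.2, 3, 0], [0, 0, 0]]
    - [[0.2, 3, 0], [0, 0, 0]]
    - [[0.2, 3, 0], [0, 0, 0]]
    - [[0.2, 3, 0], [0, 0, 0]]
    - [[0.2, 3, 0], [0, 0, 0]]
    - [[0.2, 3, 0], [0, 0, 0]]
    - [[0.2, 3, 0], [0, 0, 0]]
    - [[0.35, 2.96, 0], [0, 0, 0]]
    - [[0, 0, 0], [0, 0, 0]]
    - [[0, 0, 0], [0, 0, 0]]

```text
clock: 82.9
tool_pos: [0.5877, 0.2856, 0.2434]
eef_rot: [0.382, 0.924, -0.001, -0.001]
contact_force: [-0.2, -0.6, -0.9]
opening: 0.364
finger_force: 15.0
```

Call:
step_arm:
  increments:
    - [[0, 0, 0], [0, 0, 0]]
    - [[0, 0, 0], [0, 0, 0]]
    - [[0, 0, -2], [0, 0, 0]]
    - [[0, 0, -2], [0, 0, 0]]
    - [[0, 0, -2], [0, 0, 0]]
    - [[0, 0, -2], [0, 0, 0]]
    - [[0, 0, -2], [0, 0, 0]]
    - [[0, 0, -1.5], [0, 0, 0]]
    - [[0, 0, 0], [0, 0, 0]]
    - [[0, 0, 0], [0, 0, 0]]

```text
clock: 83.9
tool_pos: [0.589, 0.2847, 0.1301]
eef_rot: [0.383, 0.924, 0.0, 0.0]
contact_force: [-0.1, 0.9, -0.0]
opening: 0.357
finger_force: 15.0
```

```bash
python3 - <<'E'
from h import *
s=r.get_state(); print(s['clock'],s['tool_pos'],s['contact_force'],s['eef_rot'])
c,p,d=snap('scene'); c2,p2,d2=snap('wrist'); c3,p3,d3=snap('top'); np.savez('t10.npz',p=p3,d=d3)
a=cv2.resize(p[290:430,270:530],None,fx=1.8,fy=1.8,interpolation=cv2.INTER_CUBIC); b=p2[0:400,200:440]
e=cv2.resize(p3[150:320,400:580],None,fx=1.8,fy=1.8)
o=np.zeros((560,710,3),np.uint8); o[:a.shape[0],:a.shape[1]]=a; o[:400,468:708]=b; o[252:252+306,:324]=e; cv2.imwrite('pics/s10.png',o[...,::-1])
E
```

```text
83.9 [0.58895244 0.28471266 0.13012982] [-0.07291891  0.90192037 -0.00141577] [3.82979251e-01 9.23756925e-01 1.68644658e-05 1.91418304e-04]
```

View pics/s10.png

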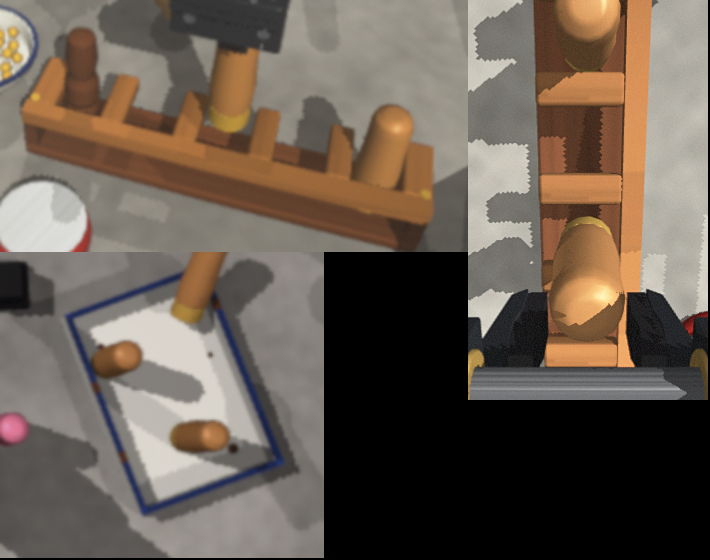

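The handle hovers over the middle notch between its bars; the first good handle and the slicker stand properly; in the tray two stand and one leans with its foot inside. Lower and release.

Call:
step_arm:
  increments:
    - [[-0.04, 0.06, -0.5], [0, 0, 0]]
    - [[0, 0, -0.5], [0, 0, 0]]
    - [[0, 0, -0.5], [0, 0, 0]]
    - [[0, 0, -0.5], [0, 0, 0]]
    - [[0, 0, 0], [0, 0, 0]]
    - [[0, 0, 0], [0, 0, 0]]
    - [[0, 0, 0], [0, 0, 0]]
    - [[0, 0, 0], [0, 0, 0]]
    - [[0, 0, 0], [0, 0, 0]]
    - [[0, 0, 0], [0, 0, 0]]

```text
clock: 85.05
tool_pos: [0.5882, 0.286, 0.1099]
eef_rot: [0.382, 0.924, 0.0, 0.0]
contact_force: [0.4, -0.0, -0.2]
opening: 0.362
finger_force: 15.0
```

Call:
step_arm:
  increments:
    - [[0, 0, -0.5], [0, 0, 0]]
    - [[0, 0, -0.5], [0, 0, 0]]
    - [[0, 0, -0.5], [0, 0, 0]]
    - [[0, 0, -0.5], [0, 0, 0]]
    - [[0, 0, -0.5], [0, 0, 0]]
    - [[0, 0, -0.5], [0, 0, 0]]
    - [[0, 0, -0.5], [0, 0, 0]]
    - [[0, 0, -0.15], [0, 0, 0]]
    - [[0, 0, 0], [0, 0, 0]]
    - [[0, 0, 0], [0, 0, 0]]

```text
clock: 86.05
tool_pos: [0.5882, 0.2861, 0.0733]
eef_rot: [0.383, 0.924, 0.0, 0.0]
contact_force: [0.0, 1.1, 0.1]
opening: 0.361
finger_force: 15.0
```

Call:
step_arm:
  increments:
    - [[0, 0, 0], [0, 0, 0]]
    - [[0, 0, 0], [0, 0, 0]]
    - [[0, 0, 0], [0, 0, 0]]
    - [[0, 0, 0], [0, 0, 0]]
    - [[0, 0, 0], [0, 0, 0]]
    - [[0, 0, 1], [0, 0, 0]]
    - [[0, 0, 2], [0, 0, 0]]
    - [[0, 0, 3], [0, 0, 0]]
    - [[0, 0, 4], [0, 0, 0]]
    - [[0, 0, 4], [0, 0, 0]]
  fingers: 0.5

```text
clock: 87.05
tool_pos: [0.5879, 0.2858, 0.2152]
eef_rot: [0.382, 0.924, -0.0, -0.0]
contact_force: [1.0, 0.7, 0.4]
opening: 0.498
finger_force: 0.0
```

Call:
step_arm:
  increments:
    - [[0, 0, 2], [0, 0, 0]]
    - [[-2, -3, 2], [0, 0, 0]]
    - [[-2, -3, 2], [0, 0, 0]]
    - [[-2, -3, 0], [0, 0, 0]]
    - [[-2, -3, 0], [0, 0, 0]]
    - [[0, -3, 0], [0, 0, 0]]
    - [[0, -3, 0], [0, 0, 0]]
    - [[0, 0, 0], [0, 0, 0]]
    - [[0, 0, 0], [0, 0, 0]]
    - [[0, 0, 0], [0, 0, 0]]

```text
clock: 88.05
tool_pos: [0.5082, 0.1075, 0.2736]
eef_rot: [0.382, 0.924, 0.001, 0.0]
contact_force: [-0.7, -0.1, -0.1]
opening: 0.5
finger_force: 0.0
```

```bash
python3 - <<'E'
from h import *
c,p,d=snap('top','t11.png'); P=cloud(c,d); hsv=cv2.cvtColor(p,cv2.COLOR_RGB2HSV); s=r.get_state(); print(s['clock'],s['tool_pos'])
m=(P[...,2]>.07)&(P[...,2]<.14)&(d>0); n,l,st,_=cv2.connectedComponentsWithStats(m.astype(np.uint8))
for i in range(1,n):
    q=P[l==i]
    if 60<st[i,4]<700 : 
        z=q[:,2]; t=q[z>np.percentile(z,97)-.016]; t0=np.percentile(z,97)
        k=q
        o=least_squares(lambda x:np.linalg.norm(np.c_[k[:,:2]-x,np.maximum(k[:,2]-(t0-.0175),0)],axis=1)-.0165,np.median(k[:,:2],0),loss='huber',f_scale=.002).x
        print(st[i,:2],st[i,4],o.round(3),t0.round(3),np.median(hsv[l==i],0))
E
```

```text
88.1 [0.50818743 0.10761514 0.27346196]
[509 136] 338 [ 0.707 -0.38 ] 0.088 [ 14. 153. 155.]
[628 149] 206 [ 0.675 -0.599] 0.1 [ 13. 199.  83.]
[203 152] 259 [0.68  0.198] 0.127 [ 10. 159.  56.]
[458 199] 324 [ 0.588 -0.281] 0.111 [ 14. 151. 150.]
[397 239] 265 [ 0.515 -0.166] 0.106 [171. 118. 191.]
[504 243] 330 [ 0.507 -0.367] 0.112 [ 14. 151. 146.]
[103 246] 178 [0.501 0.371] 0.119 [ 14. 149. 144.]
[292 324] 273 [0.356 0.03 ] 0.106 [139. 164. 117.]
[255 328] 120 [0.35  0.114] 0.105 [139. 168.  74.]
```

```bash
python3 - <<'E'
from h import *
for n in ('scene','wrist'):
    c,p,d=snap(n); P=cloud(c,d); hsv=cv2.cvtColor(p,cv2.COLOR_RGB2HSV)
    for nm,x in dict(mid=(.5884,.2858),end=(.5014,.3726)).items():
        m=(np.hypot(P[...,0]-x[0],P[...,1]-x[1])<.05)&(P[...,2]>.07)&(P[...,2]<.13)&(d>0)&(hsv[...,0]<22)&(hsv[...,1]>90)
        k=P[m]
        if len(k)<60: print(n,nm,'few',len(k)); continue
        out=[]
        for a,b in ((.07,.085),(.085,.1)):
            j=k[(k[:,2]>a)&(k[:,2]<b)]
            if len(j)>25: out.append(least_squares(lambda y:np.hypot(j[:,0]-y[0],j[:,1]-y[1])-.0165,x,loss='huber',f_scale=.002).x.round(4))
        print(n,nm,len(k),out,np.percentile(k[:,2],98).round(4))
E
```

```text
scene mid 711 [array([0.5869, 0.2856]), array([0.5871, 0.2855])] 0.1173
scene end 757 [array([0.5007, 0.3725]), array([0.5004, 0.3725])] 0.117
wrist mid 1810 [array([0.5879, 0.2861]), array([0.5882, 0.2862])] 0.1163
wrist end few 44
```

Both good handles stand upright in their notches (tops at 0.116, as expected) and the tray holds the three narrow ones. Hand in.

```bash
python3 -c "
from plant import r
print(r.finish_job())"
```

```text
the job is handed in; nothing more can be done
None
```

I handed the job in with all five handles sorted: the two that fit stand upright in free notches of the rail, and the three narrow ones are in the tray (two standing, and one toppled over the rim with its foot inside); the hand-in gave no verdict.

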